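# Sanitise the perfume tester caps

## Task

Clean the caps of the perfume testers: pull every cap that is still on its tester bottle straight off (they are held by a snug detent) and put them all, with the loose rose-gold cap from the counter, into the well of the white sanitiser, and set its timer dial so that the pointer stands at the long green mark. Once all the caps are in and the dial is set, press the red start pedal down to its stop, hold it there for about a second, and let it come back up. Leave the caps lying in the well, the dial at the mark, and the other things on the counter where they are.

Things in the scene. Friction and masses are not known exactly. Their poses are not given: they have to be found in the camera images.
- capA: gold cap pressed on tester bottleA, or None from the start (absent, bottle bare). Hollow block 30 x 30 x 36 mm (z), 35 g; origin at its centre, z towards its closed top; top 18 mm above, open rim 18 mm below the origin. Two sprung detent balls in the neck hold it: a straight pull along z of about 12 N (at most 20) frees it after 12 mm of travel; clear of the neck after 25 mm
- capB: black, gold band cap pressed on tester bottleB, or None from the start (absent, bottle bare). Hollow block 30 x 30 x 36 mm (z), 35 g; origin at its centre, z towards its closed top; top 18 mm above, open rim 18 mm below the origin. Two sprung detent balls in the neck hold it: a straight pull along z of about 12 N (at most 20) frees it after 12 mm of travel; clear of the neck after 25 mm
- capC: bright steel, black band cap pressed on tester bottleC, or None from the start (absent, bottle bare). Hollow block 30 x 30 x 36 mm (z), 35 g; origin at its centre, z towards its closed top; top 18 mm above, open rim 18 mm below the origin. Two sprung detent balls in the neck hold it: a straight pull along z of about 12 N (at most 20) frees it after 12 mm of travel; clear of the neck after 25 mm
- capD: white, gold band cap pressed on tester bottleD, or None from the start (absent, bottle bare). Hollow block 30 x 30 x 36 mm (z), 35 g; origin at its centre, z towards its closed top; top 18 mm above, open rim 18 mm below the origin. Two sprung detent balls in the neck hold it: a straight pull along z of about 12 N (at most 20) frees it after 12 mm of travel; clear of the neck after 25 mm
- capF: brown wooden, steel band cap pressed on tester bottleF, or None from the start (absent, bottle bare). Hollow block 30 x 30 x 36 mm (z), 35 g; origin at its centre, z towards its closed top; top 18 mm above, open rim 18 mm below the origin. Two sprung detent balls in the neck hold it: a straight pull along z of about 12 N (at most 20) frees it after 12 mm of travel; clear of the neck after 25 mm
- capE: rose-gold perfume-bottle cap with a brass band, the same 30 x 30 x 36 mm hollow block (origin at its centre, z towards its closed top), 28 to 50 g, already off and standing loose on the counter between the bottles and the sanitiser at the start
- bottleA: tester perfume bottle fixed to the counter on a 58 mm square, 6 mm thick brass foot: amber, 36 x 50 mm oblong. Origin at the centre of the foot's underside, z up. Its shoulder is 66 mm above the origin; a 14 x 18 mm neck, 25 mm tall, rises above that; a seated cap's lower rim is 1 mm above the shoulder
- bottleB: tester perfume bottle fixed to the counter on a 58 mm square, 6 mm thick brass foot: green, round, 48 mm diameter. Origin at the centre of the foot's underside, z up. Its shoulder is 74 mm above the origin; a 14 x 18 mm neck, 25 mm tall, rises above that; a seated cap's lower rim is 1 mm above the shoulder
- bottleC: tester perfume bottle fixed to the counter on a 58 mm square, 6 mm thick brass foot: clear, 44 mm square. Origin at the centre of the foot's underside, z up. Its shoulder is 82 mm above the origin; a 14 x 18 mm neck, 25 mm tall, rises above that; a seated cap's lower rim is 1 mm above the shoulder
- bottleD: tester perfume bottle fixed to the counter on a 58 mm square, 6 mm thick brass foot: pink, round, 52 mm diameter, tapering upward. Origin at the centre of the foot's underside, z up. Its shoulder is 70 mm above the origin; a 14 x 18 mm neck, 25 mm tall, rises above that; a seated cap's lower rim is 1 mm above the shoulder
- bottleF: tester perfume bottle fixed to the counter on a 58 mm square, 6 mm thick brass foot: dark blue, 30 x 54 mm oblong. Origin at the centre of the foot's underside, z up. Its shoulder is 78 mm above the origin; a 14 x 18 mm neck, 25 mm tall, rises above that; a seated cap's lower rim is 1 mm above the shoulder
- sanitiser: white ultraviolet sanitiser fixed on the counter, 170 (x) x 250 (y) x 80 mm high; origin at the centre of its underside, z up. Its open square well is on the -y side, its flat deck with the timer dial on the +y side (dial axis 79 mm from the origin along y)
- well (a point): centre of the well's floor, 30 mm above the counter; axes as the sanitiser's. The well is 146 mm (x) by 150 mm (y) inside, with upright walls 50 mm high; its rim is 80 mm above the counter
- dial (a joint): timer dial on the deck, rad: grows as it turns clockwise seen from above, range 0 to 5.3, stays where left (0.04 N m friction). At 0 its white pointer points along the sanitiser's -x. White scale marks every 0.52 rad from 0; the long green mark is at 2.6. Starts between 0.2 and 1.2
- dial_grip (a point): on the dial's axis at the height to grip: middle of its upright grip bar, 42 mm long (this point's x), 14 mm thick (y), top 7 mm above this point, bar rising 24 mm above a 44 mm round skirt; deck 37 mm below. Turns with the dial; its -x axis is the pointer's direction
- pedal (a joint): start pedal, rad: 0 at rest (plate raised 0.25 rad), grows as it is pressed, 0.25 at its stop (plate level). A spring lifts it back; about 4 N on the pad starts it, about 8 N holds it at the stop
- pedal_pad (a point): where to press: on the upper face of the red, 110 x 56 mm pedal plate, on its black rubber patch, 20 mm from the plate's free edge and about 90 mm from its hinge; the hinge line is along the point's y axis, on its +x side. At rest about 45 mm above the counter; it goes down 22 mm to the stop
- compact: rose powder compact, disc 60 mm across, 14 mm high, among the tester bottles; bystander, loose, origin at the centre of its underside, leave it alone
- cream: white ceramic cream jar, 52 mm diameter, 45 mm high; bystander, loose, origin at the centre of its underside, leave it alone
- lipstick: black and gold lipstick standing upright, 21 mm diameter, 64 mm high; bystander, loose, origin at the centre of its underside, leave it alone
- giftbox: blue gift box, 70 x 90 x 50 mm; bystander, loose, origin at the centre of its underside, leave it alone
- lotion: green lotion bottle standing upright, 48 mm diameter, 120 mm high; bystander, loose, origin at the centre of its underside, leave it alone
- brush: make-up brush with a wooden handle lying on the counter, 160 mm long; origin under its middle; bystander, loose, leave it alone
Things that resemble listed ones, but are neither listed nor needed, are in the scene too. What is shaped like the capC but blue is not meant.

How it is judged:
On the way, in this order (a step that is already met when the one before it is completed fails the run):
1. every cap is in the sanitiser's well (x of capA in the frame of well between -0.073 and 0.073 m and y of capA in the frame of well between -0.075 and 0.075 m and z of capA in the frame of well between -0.005 and 0.05 m and x of capB in the frame of well between -0.073 and 0.073 m and y of capB in the frame of well between -0.075 and 0.075 m and z of capB in the frame of well between -0.005 and 0.05 m and x of capC in the frame of well between -0.073 and 0.073 m and y of capC in the frame of well between -0.075 and 0.075 m and z of capC in the frame of well between -0.005 and 0.05 m and x of capD in the frame of well between -0.073 and 0.073 m and y of capD in the frame of well between -0.075 and 0.075 m and z of capD in the frame of well between -0.005 and 0.05 m and x of capF in the frame of well between -0.073 and 0.073 m and y of capF in the frame of well between -0.075 and 0.075 m and z of capF in the frame of well between -0.005 and 0.05 m and x of capE in the frame of well between -0.073 and 0.073 m and y of capE in the frame of well between -0.075 and 0.075 m and z of capE in the frame of well between -0.005 and 0.05 m), for 0.2 s.
2. with all the caps in the well and the dial at the green mark, the pedal is held down at its stop (all of step 1 and value of joint dial between 2.46 and 2.74 rad and value of joint pedal above 0.22 rad), for 0.4 s.
At the end, for the whole second after the job is handed in: Every cap present lies at rest in the well (its centre between the walls and below the rim), the dial is within 0.14 rad of the green mark at 2.6, and the pedal, after being held at its stop (above 0.22 rad for 0.4 s) with caps in and dial set, is back up (below 0.03 rad) (all of step 1 and value of joint dial between 2.46 and 2.74 rad and linear speed of each of capA, capB, capC, capD, capF, capE below 0.03 m/s and value of joint pedal below 0.03 rad); the robot touches nothing.
It fails at once if a bystander is pushed more than 50 mm aside (distance of any of compact, cream, lipstick, giftbox, lotion, brush from where it was at the start of the episode above 0.05 m).
It fails at once if a standing bystander is knocked over (angle between any of compact, cream, lipstick, giftbox, lotion's own z axis and vertical above 0.6 rad).
Of capA, capB, capC, capD, capF only 3 to 4 are there at a start; the rules pass over those that are not, and their reading is None.
At some moment in a run one of capE may be knocked a few centimetres aside while the robot is not near it.
Once in a run the grip may slacken for a moment while it holds something.
It also fails if it takes over 200 s, if anything falls off the work surface, if the arm or the gripper's body presses on something with over 40 N, if the wrist force passes 120 N, or if a joint passes its speed limit or range.

## Robot

A 7-joint arm with a two-finger parallel gripper is mounted at the origin on the work surface. World frame = base frame: x ahead of the robot, y to its left, z up, the work surface at z = 0. Lengths are in m, angles in rad, forces in N, time in s.
With the tool pointing down it reaches from about 0.4 to 0.85 m from the base axis. Payload 10.4 kg.
Tool frame: the origin (TCP) lies at the very end of the fingers, on their centre line; the grasp point (between the pads) lies 19 mm behind it (manip.grip_depth is the distance from the TCP to the grasp point, in m); z points along the fingers, y is the direction in which the jaws open and shut (so a half turn about z gives the same grasp; the last joint's range is limited). The gripper opens to 85 mm and grips with 20 to 120 N. Pads are 22 mm wide; open, the fingers measure 114 mm over their backs; the gripper's body (76 mm by 85 mm) begins 54 mm behind the grasp point. The pads swing forward as they close: fully open they stand 13 mm farther back than shut.
Start: joints at [1.209, 0.332, -0.065, 1.46, 0.022, 1.35, -0.088], TCP at [0.208, -0.589, 0.231] pointing down, gripper open.
Joint ranges: [-2.6, 2.6], [-0.5, 2.12], [-1.47, 1.34], [0.16, 2.42], [-1.27, 4.41], [0.06, 2.06], [-2.6, 2.6]. Speed limits (rad/s): [2.22, 2.22, 2.79, 2.79, 3.14, 3.14, 3.14].

## Interface

Orientations are given as a unit quaternion [x, y, z, w].
In Python, from workcell import manip gives the robot as it stands.
- The arm moves only by the tool step_arm, never from a script. Its argument "motion" is a list of rows, each a list of 6 numbers: the shift along the tool's x, y, z in mm, then the turn, a rotation vector about the tool's x, y, z in degrees. A call has 1 to 20 rows; each row shifts and turns the pose as measured when the row begins, along the tool's axes as they then stand; what a row does not reach is not made up. A row lasts 1/8 s, in which the tool goes at most 62.5 mm and 10.7 degrees, less where a joint would pass 70% of its speed; a pose out of reach is approached as far as the arm can. A call with a gripper value outside its range is refused whole. "jaw" is the finger opening in mm, from 0 to 85.4, set as the call begins (left out, the last holds). The fingers move at their own pace and stop on an object; "force" is the grip in N (left out, the last holds). Time passes only in rows, so rows that do not move let the fingers close. It gives the time, the measured TCP pose, the force and the opening at its end, in the units of the state.
- manip.get_obs(): the state, without advancing time (a new reading comes with each control period).
- manip.camera(name): name is "side" or "top"; returns the picture (384x512x3 uint8, blue, green, red); there is no depth.
- manip.camera_info(name): a dict with "camera_matrix" (3x3 intrinsics, pixels), "R" (3x3) and "t" (3): a world point X has camera coordinates R X + t. Camera axes: x right, y down, z forward; pixel columns grow to the right and rows downward; lengths in m; the calibration is good to about 2 mm. A picture is of the moment at which its call begins. camera_info takes no time and is no camera call.
- manip.hand_in(): hands the job in, once; it reports no verdict.
The state is a dict: "clock": time; "joint_pos": joint angles; "joint_velocities": joint speeds; "tau": joint torques, N m; "position": TCP position; "ee_rot": TCP orientation; "ft_force": force on the tool from outside, world axes, zero at the start; "torque": the same for the moment, N m; "grip_width": opening from 0.0 (shut) to 1.0 (fully open).
Only numpy, scipy, OpenCV 4.12 (cv2) and the standard library are available. Lean on these libraries where they do the work, as an engineer would, in place of code of your own. Each camera call takes 0.05 s, during which the arm holds its last target.

## Working session

There is one attempt and no reset: what is moved stays moved. The work goes in short steps, Python scripts to look and compute and a tool call to move; the robot and the scene stay as the last step left them, time stands still between calls to the robot, and variables do not carry over. Pictures are saved under pics/ and viewed, and the job is handed in when it is done.

Besides the shell and the picture viewer there is one more tool, called after ">>>" by a JSON object that holds its "fn" and its "kwargs", one argument or row to a line. step_arm: Moves the arm, as the interface text tells. Its arguments: {"type":"object","properties":{"motion":{"type":"array"},"jaw":{"type":"number"},"force":{"type":"number"}},"required":["motion"]}

```bash
ls; mkdir -p pics
python3 - <<'E'
from workcell import manip
import cv2
o=manip.get_obs(); print(o)
for n in("side","top"):
    cv2.imwrite(f"pics/{n}0.png",manip.camera(n)); i=manip.camera_info(n); print(n,i)
E
```

```text
pics
{'clock': 0.0, 'joint_pos': array([ 1.20937364,  0.33285497, -0.06470988,  1.46094975,  0.02161609,
        1.34990931, -0.0885182 ]), 'joint_velocities': array([-0.00086798, -0.00210119, -0.00030588,  0.00022298, -0.00105933,
       -0.00076248,  0.00041457]), 'tau': array([ 9.86532405e-05, -6.25450444e+01,  4.92239348e-02, -3.91593504e+01,
        1.61532493e-02,  9.89028078e-03,  1.83934617e-06]), 'position': array([ 0.20760341, -0.58910796,  0.2305225 ]), 'ee_rot': array([ 9.85682601e-01,  1.68609914e-01, -1.59316828e-04, -6.94557835e-04]), 'ft_force': array([-0.6731341 ,  1.1114218 , -0.10514971]), 'torque': array([-0.02656631, -0.03930586,  0.02702993]), 'grip_width': 1.0025255351071434}
side {'camera_matrix': array([[346.41388456,   0.        , 256.18963581],
       [  0.        , 346.41388456, 189.83197   ],
       [  0.        ,   0.        ,   1.        ]]), 'R': array([[-0.8264281 , -0.56266803, -0.02052514],
       [-0.29165436,  0.45898507, -0.83920822],
       [ 0.48161637, -0.68755901, -0.54342275]]), 't': array([0.4494282 , 0.2651609 , 0.71895026])}
top {'camera_matrix': array([[452.83598096,   0.        , 254.6854697 ],
       [  0.        , 452.83598096, 190.05580853],
       [  0.        ,   0.        ,   1.        ]]), 'R': array([[-0.0142242 , -0.9998351 , -0.01128926],
       [-0.99352177,  0.01540568, -0.11259286],
       [ 0.11274821,  0.00961458, -0.99357707]]), 't': array([-0.03423203,  0.55918197,  1.57014928])}
```

Run:
```python
import cv2
for n in("side","top"):
    im=cv2.imread(f"pics/{n}0.png"); cv2.imwrite(f"pics/{n}0b.png",cv2.resize(im,(800,600),interpolation=cv2.INTER_CUBIC))
```

```text
(no output)
```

View pics/side0b.png

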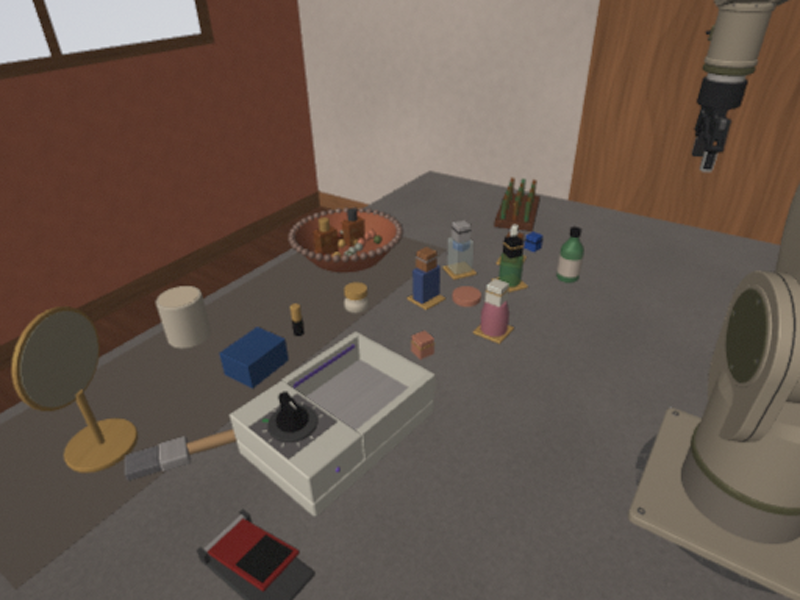

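View pics/top0b.png

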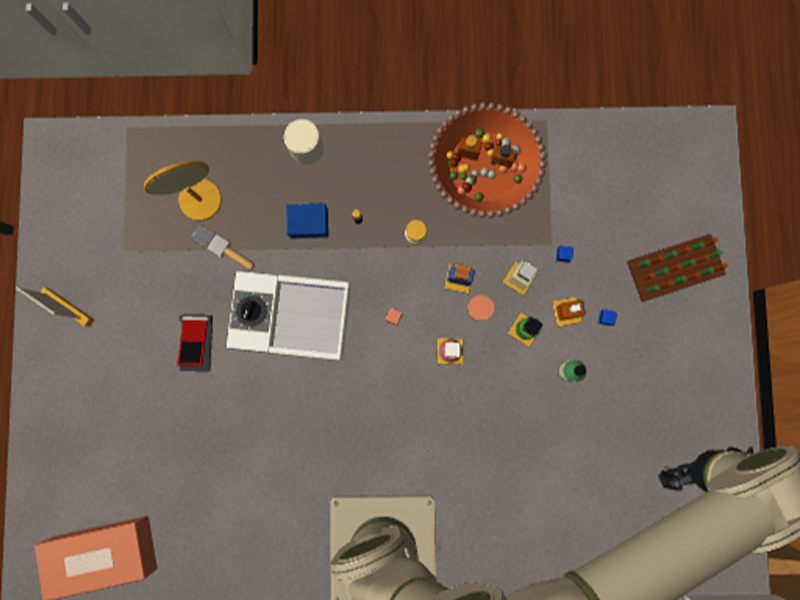

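```bash
cat > h.py <<'E'
from workcell import manip
import cv2,numpy as np
from scipy.spatial.transform import Rotation as Rot
I={n:manip.camera_info(n) for n in("side","top")}
def ray(n,u,v):
    i=I[n];d=i['R'].T@np.linalg.solve(i['camera_matrix'],[u,v,1.]);return -i['R'].T@i['t'],d
def plane(n,u,v,z):
    c,d=ray(n,u,v);return c+d*(z-c[2])/d[2]
def proj(n,X):
    i=I[n];p=i['camera_matrix']@(i['R']@np.asarray(X,float)+i['t']);return p[:2]/p[2]
def tri(ps):
    A=np.zeros((3,3));b=np.zeros(3)
    for n,u,v in ps:
        c,d=ray(n,u,v);d/=np.linalg.norm(d);P=np.eye(3)-np.outer(d,d);A+=P;b+=P@c
    X=np.linalg.solve(A,b);return X,[proj(n,X)-[u,v] for n,u,v in ps]
def crop(im,x0,y0,w,h,f,name):
    c=im[y0:y0+h,x0:x0+w];cv2.imwrite(name,cv2.resize(c,None,fx=f,fy=f,interpolation=cv2.INTER_CUBIC))
E
python3 - <<'E'
from h import *
s=cv2.imread("pics/side0.png");t=cv2.imread("pics/top0.png")
crop(t,270,150,133,100,6,"pics/t0c.png")
crop(s,250,130,133,100,6,"pics/s0c.png")
crop(t,105,165,133,80,6,"pics/t0d.png")
E
```

```text
(no output)
```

View pics/t0c.png

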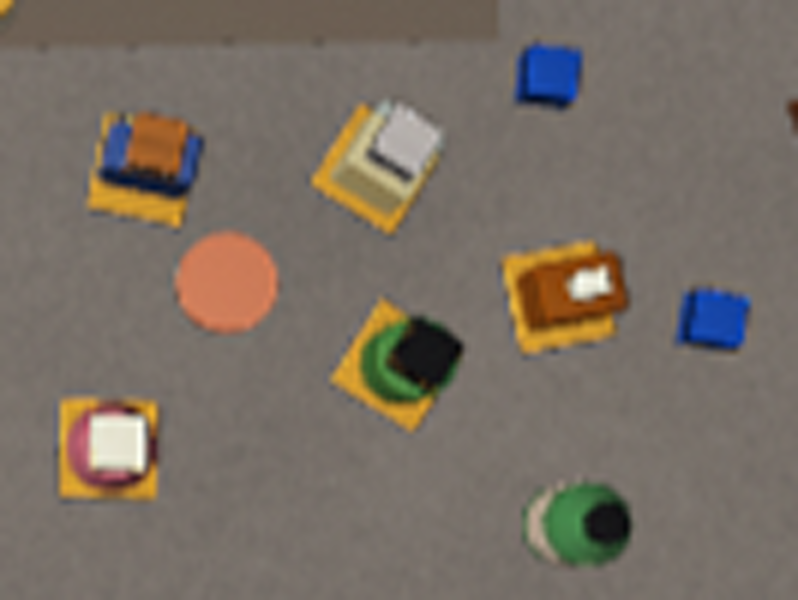

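View pics/s0c.png

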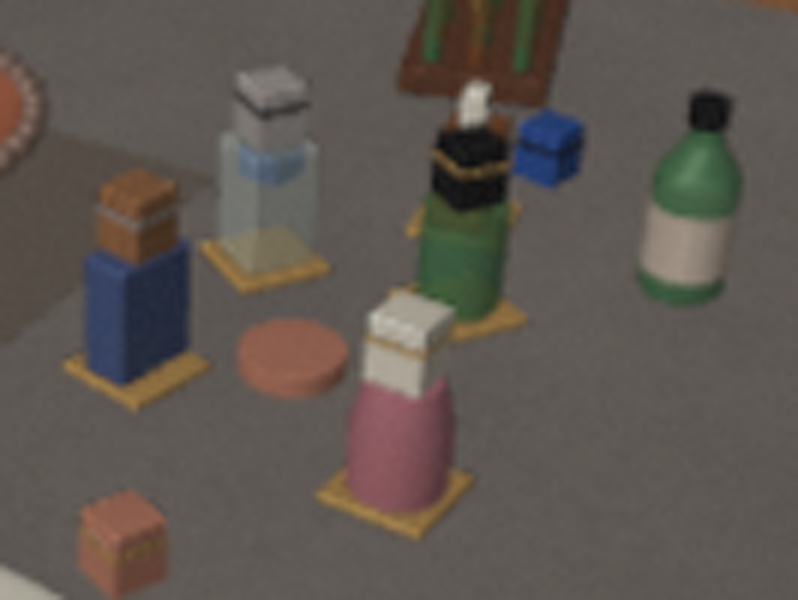

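View pics/t0d.png

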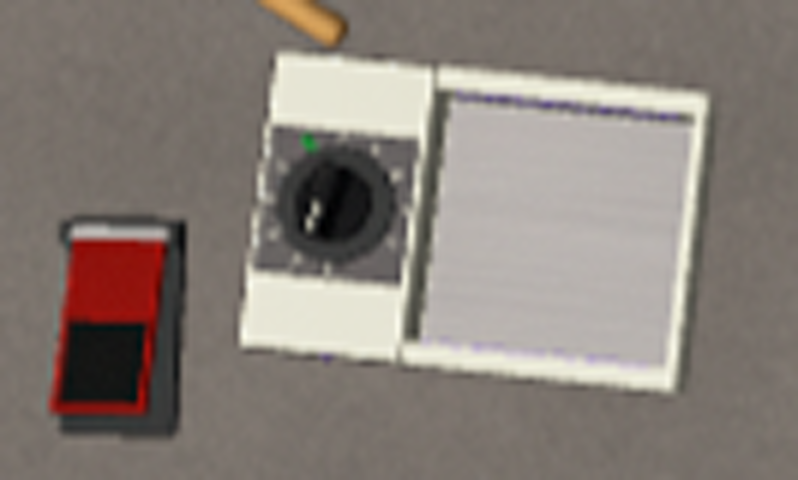

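```bash
cat > m.py <<'E'
from h import *
f=lambda p:(270+(p[0]+.5)/6-.5,150+(p[1]+.5)/6-.5)
feet={'D':[(60,399),(60,498),(158,498)],'B':[(383,298),(331,378),(412,430)],'C':[(363,105),(312,180),(390,234)],'F':[(105,113),(88,208),(182,227)],'A':[(503,257),(524,353),(615,336)]}
sh=dict(A=.066,B=.074,C=.082,D=.070,F=.078)
bot={}
for k,v in feet.items():
    P=[plane('top',*f(p),.006) for p in v]
    c=(P[0]+P[2])/2; e1=P[0]-P[1]; e2=P[2]-P[1]
    y1=np.degrees(np.arctan2(e1[1],e1[0]))%90; y2=np.degrees(np.arctan2(e2[1],e2[0]))%90
    bot[k]=(c,y1,y2,sh[k]+.037)
if __name__=="__main__":
    for k,(c,a,b,z) in bot.items(): print(k,c.round(4),round(a,1),round(b,1), [round(np.linalg.norm(x)*1000) for x in (0,)] , np.hypot(c[0],c[1]).round(3))
    for n in I: print(n,(-I[n]['R'].T@I[n]['t']).round(3))
    for n,(x0,y0) in dict(top=(270,150),side=(250,130)).items():
        im=cv2.imread(f"pics/{n}0.png")[y0:y0+100,x0:x0+133]; im=cv2.resize(im,None,fx=6,fy=6,interpolation=cv2.INTER_CUBIC)
        for k,(c,a,b,z) in bot.items():
            yaw=np.radians(((a+b)/2) if abs(a-b)<45 else (a+b+90)/2)
            for h,s in((.006,.029),(z,.015),(z-.036,.015)):
                if k=='A' and h>.01: continue
                q=[]
                for i in range(4):
                    t=yaw+np.pi/4+i*np.pi/2; X=[c[0]+s*2**.5*np.cos(t),c[1]+s*2**.5*np.sin(t),h]
                    q.append((proj(n,X)+.5-[x0,y0])*6-.5)
                cv2.polylines(im,[np.int32(q)],True,(0,0,255) if h>.01 else (255,0,255),1)
        cv2.imwrite(f"pics/ov_{n}.png",im)
E
python3 m.py
```

```text
D [ 0.437  -0.1582  0.006 ] 88.8 89.2 [0] 0.465
B [ 0.4846 -0.3307  0.006 ] 55.5 56.1 [0] 0.587
C [ 0.6015 -0.3222  0.006 ] 54.6 53.8 [0] 0.682
F [ 0.6034 -0.1826  0.006 ] 78.7 77.6 [0] 0.63
A [ 0.5234 -0.4281  0.006 ] 10.1 9.7 [0] 0.676
side [0.102 0.625 0.622]
top [ 0.378 -0.058  1.623]
```

View pics/ov_top.png

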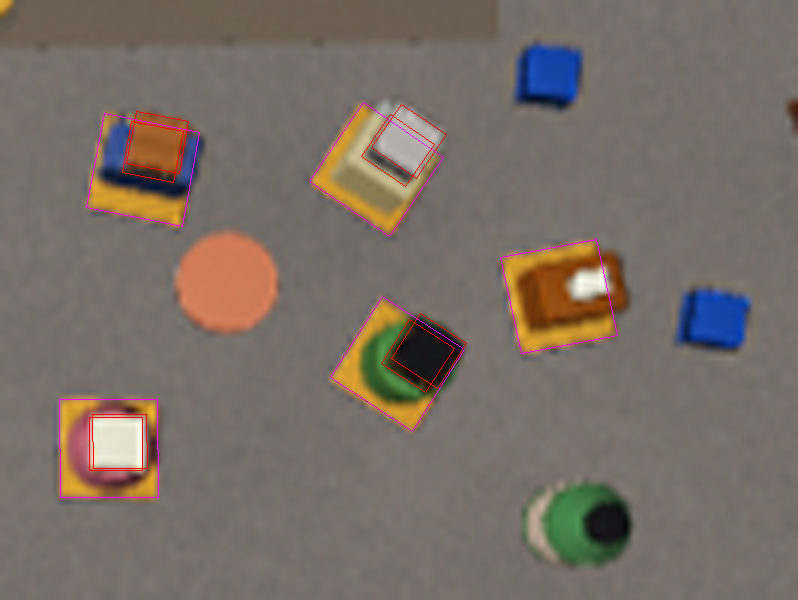

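View pics/ov_side.png

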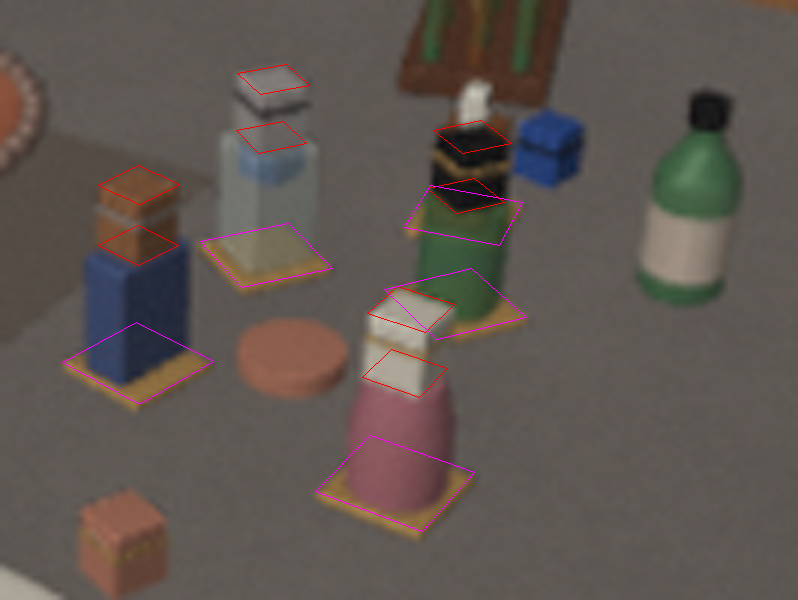

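```bash
cat > m2.py <<'E'
from h import *
g=lambda p:(105+(p[0]+.5)/6-.5,165+(p[1]+.5)/6-.5)
q=[(277,52),(708,93),(678,392),(240,347)]
P=np.array([plane('top',*g(p),.08) for p in q])
for i in range(4): print(P[i].round(4), np.linalg.norm(P[i]-P[(i+1)%4]).round(4))
c=P.mean(0); ey=(P[0]-P[1]+P[3]-P[2]);yaw=np.arctan2(ey[1],ey[0])-np.pi/2
ex=(P[0]-P[3]+P[1]-P[2]);print('c',c.round(4),'yaw',np.degrees(yaw),np.degrees(np.arctan2(ex[1],ex[0])))
R=Rot.from_euler('z',yaw).as_matrix()
print('well',(c+R@[0,-.038,0]).round(4),'dial',(c+R@[0,.079,0]).round(4))
P=np.array([plane('top',*g(p),.045) for p in [(68,322),(147,322),(140,405),(60,402)]]);print('patch',P.round(4),P.mean(0))
P=np.array([plane('top',*g(p),.05) for p in [(52,410),(145,414)]]);print('edge',P.round(4))
# bar top: z=.08-... dial
print('dial skirt c',plane('top',*g((337,205)),.095).round(4), 'bar', plane('top',*g((343,203)),.124).round(4))
E
python3 m2.py
python3 - <<'E'
from h import *
t=cv2.imread("pics/top0.png");s=cv2.imread("pics/side0.png")
crop(t,140,180,60,40,13,"pics/t0e.png")
crop(t,235,185,40,35,15,"pics/t0f.png")
crop(s,255,205,40,35,15,"pics/s0f.png")
crop(s,120,220,133,160,4.8,"pics/s0g.png")
E
```

```text
[0.617  0.3149 0.08  ] 0.2496
[0.5893 0.0669 0.08  ] 0.1715
[0.4188 0.085  0.08  ] 0.2507
[0.4479 0.334  0.08  ] 0.1703
c [0.5182 0.2002 0.08  ] yaw -6.520638205008777 -6.243815036776502
well [0.5139 0.1625 0.08  ] dial [0.5272 0.2787 0.08  ]
patch [[0.4655 0.4436 0.045 ]
 [0.4648 0.3974 0.045 ]
 [0.4167 0.4007 0.045 ]
 [0.4191 0.4473 0.045 ]] [0.44150592 0.42223026 0.045     ]
edge [[0.4144 0.4502 0.05  ]
 [0.4113 0.3962 0.05  ]]
dial skirt c [0.5266 0.2762 0.095 ] bar [0.5249 0.2666 0.124 ]
```

View pics/t0e.png

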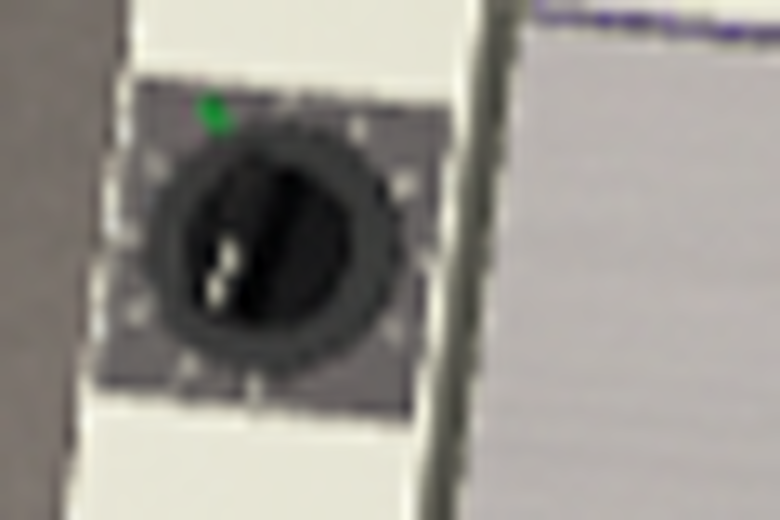

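View pics/t0f.png

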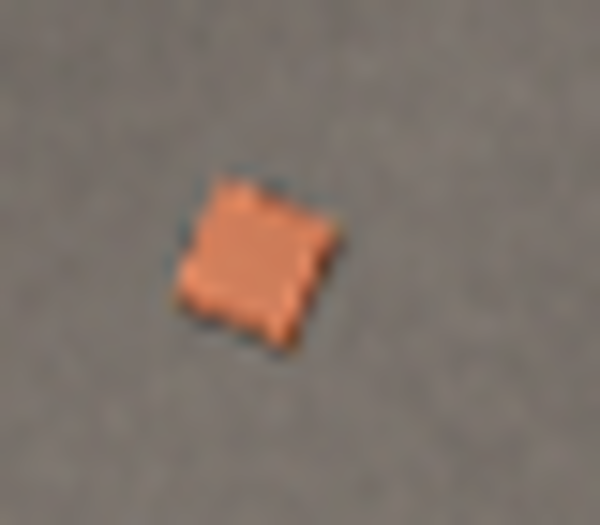

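View pics/s0g.png

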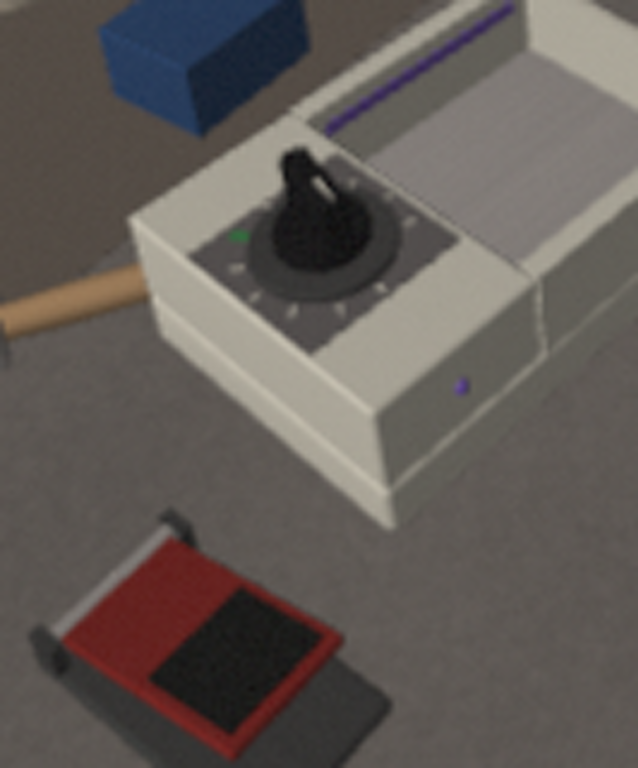

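```bash
cat >> h.py <<'E'
def Rt(psi):
    return (Rot.from_euler('z',psi,degrees=True)*Rot.from_euler('x',180,degrees=True))
def plan(*wps,vmax=58,wmax=10):
    """wps (x,y,z,psi) -> rows in tool axes from the present pose"""
    o=manip.get_obs();p=o['position'];R=Rot.from_quat(o['ee_rot'])
    x=R.as_matrix()[:,0];print('now',(p*1000).round(1),'psi',round(np.degrees(np.arctan2(x[1],x[0])),1),'t',round(o['clock'],2),'F',o['ft_force'].round(1),'g',round(o['grip_width']*85.4,1))
    rows=[]
    for w in wps:
        T=np.array(w[:3]);RT=Rt(w[3]);rv=(R.inv()*RT).as_rotvec(degrees=True)
        n=int(max(1,np.ceil(np.linalg.norm(T-p)*1000/vmax),np.ceil(np.linalg.norm(rv)/wmax)))
        for k in range(n):
            d=R.inv().apply((T-p)/(n-k))*1000; rv=(R.inv()*RT).as_rotvec(degrees=True)/(n-k)
            rows.append([round(a) if abs(round(a))>5 else round(a,1) for a in d]+[round(a,1) for a in rv])
            r=rows[-1]; p=p+R.apply(np.array(r[:3])/1000); R=R*Rot.from_rotvec(r[3:],degrees=True)
    print(len(rows),rows)
def slot(i,z=0.035):
    """slots in the well: i 0..5"""
    lx=[.032,-.032][i%2]; ly=[-.048,0,.048][i//2]
    v=Rot.from_euler('z',-6.4,degrees=True).apply([lx,ly,0]); return (.514+v[0],.1625+v[1],z,83.6)
CAP=dict(B=(.4846,-.3307,.078,55.8),C=(.6015,-.3222,.086,54.2),F=(.6034,-.1826,.082,78.2),D=(.437,-.1582,.074,89.))
E
python3 - <<'E'
from h import *
x,y,z,a=CAP['B']
plan((x,y,.20,a))
E
```

```text
now [ 207.6 -589.1  230.6] psi 19.4 t 0.1 F [ 0.4 -0.1  0.6] g 85.5
7 [[50, -22, np.float64(4.4), np.float64(-0.0), np.float64(-0.0), np.float64(-5.2)], [51, -17, np.float64(4.4), np.float64(-0.0), np.float64(-0.0), np.float64(-5.2)], [53, -12, np.float64(4.4), np.float64(-0.0), np.float64(-0.0), np.float64(-5.2)], [53, -8, np.float64(4.4), np.float64(-0.0), np.float64(-0.0), np.float64(-5.2)], [54, np.float64(-2.5), np.float64(4.4), np.float64(-0.0), np.float64(-0.0), np.float64(-5.2)], [54, np.float64(2.4), np.float64(4.4), np.float64(-0.0), np.float64(-0.0), np.float64(-5.2)], [54, 7, np.float64(4.4), np.float64(-0.1), np.float64(-0.0), np.float64(-5.2)]]
```

>>> {"fn": "step_arm", "kwargs": {
  "motion": [
    [50,-22,4,0,0,-5],
    [51,-17,4,0,0,-5],
    [53,-12,4,0,0,-5],
    [53,-8,4,0,0,-5],
    [54,-2.5,4,0,0,-5],
    [54,2.5,5,0,0,-5],
    [54,7,5,0,0,-5],
    [0,0,0,0,0,0]
  ],
  "jaw": 56,
  "force": 70
}}

```text
clock: 1.1
position: [0.4917, -0.3226, 0.1961]
ee_rot: [0.885, 0.465, -0.001, -0.003]
ft_force: [-0.7, -1.1, -0.1]
grip_width: 0.65
```

```bash
sed -i 's/rows.append(\[round(a) if abs(round(a))>5 else round(a,1) for a in d\]+\[round(a,1) for a in rv\])/rows.append([round(float(a)) if abs(round(a))>5 else round(float(a),1) for a in d]+[round(float(a),1) for a in rv])/' h.py
python3 - <<'E'
from h import *
x,y,z,a=CAP['B']
plan((x,y,.13,a),(x,y,z,a),vmax=45)
E
```

```text
now [ 491.7 -322.6  196.1] psi 55.4 t 1.1 F [-0.7 -1.1 -0.1] g 55.5
4 [[-5.4, -0.4, 33, -0.2, -0.0, -0.2], [-5.4, -0.6, 33, -0.2, -0.1, -0.2], [0.0, -0.0, 26, 0.0, 0.0, 0.0], [0.0, -0.1, 26, 0.0, 0.0, 0.0]]
```

>>> {"fn": "step_arm", "kwargs": {
  "motion": [
    [-5,-0.5,30,-0.2,0,-0.2],
    [-5,-0.5,33,-0.2,0,-0.2],
    [0,0,0,0,0,0],
    [0,0,0,0,0,0]
  ]
}}

```text
clock: 1.6
position: [0.4838, -0.3321, 0.1325]
ee_rot: [0.884, 0.467, 0.0, 0.0]
ft_force: [0.0, -0.7, 0.9]
grip_width: 0.655
```

Run:
```python
from h import *
x,y,z,a=CAP['B']
plan((x,y,z,a),vmax=30)
```

```text
now [ 483.8 -332.1  132.5] psi 55.7 t 1.6 F [ 0.  -0.7  0.9] g 55.9
2 [[0.8, -0.1, 27, 0.0, -0.0, -0.1], [0.8, -0.1, 28, 0.1, -0.0, -0.0]]
```

>>> {"fn": "step_arm", "kwargs": {
  "motion": [
    [0.8,0,27,0,0,0],
    [0.5,0,26,0,0,0],
    [0,0,0,0,0,0]
  ]
}}

```text
clock: 1.98
position: [0.4866, -0.3331, 0.0834]
ee_rot: [0.885, 0.466, 0.002, 0.003]
ft_force: [-0.0, -0.6, -0.1]
grip_width: 0.657
```

Run:
```python
from h import *
x,y,z,a=CAP['B']
plan((x,y,z,a),vmax=30)
im=manip.camera('side');crop(im,290,100,100,75,8,'pics/b1.png')
```

```text
now [ 486.6 -333.1   83.4] psi 55.6 t 1.98 F [-0.  -0.6 -0.1] g 56.1
1 [[0.9, -3.1, 5.4, 0.4, -0.0, -0.2]]
```

View pics/b1.png

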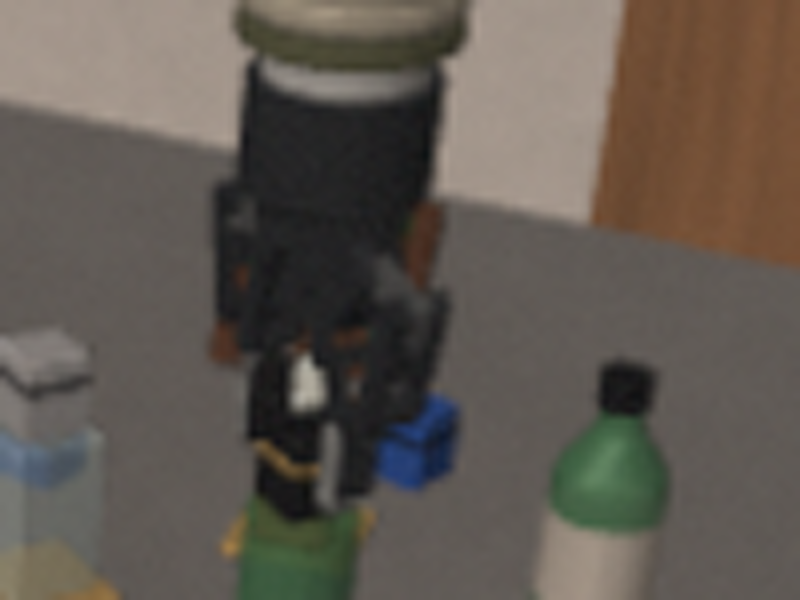

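>>> {"fn": "step_arm", "kwargs": {
  "motion": [
    [0.9,-3,5,0.4,0,0],
    [0,0,0,0,0,0]
  ]
}}

```text
clock: 2.28
position: [0.4867, -0.3319, 0.0824]
ee_rot: [0.885, 0.466, 0.001, 0.003]
ft_force: [0.0, -0.7, -0.4]
grip_width: 0.654
```

>>> {"fn": "step_arm", "kwargs": {
  "motion": [
    [0,0,0,0,0,0],
    [0,0,0,0,0,0],
    [0,0,0,0,0,0],
    [0,0,0,0,0,0]
  ],
  "jaw": 10,
  "force": 70
}}

```text
clock: 2.78
position: [0.4848, -0.3306, 0.0837]
ee_rot: [0.885, 0.466, 0.0, 0.001]
ft_force: [-0.8, 0.6, -0.6]
grip_width: 0.335
```

>>> {"fn": "step_arm", "kwargs": {
  "motion": [
    [0,0,-20,0,0,0],
    [0,0,-20,0,0,0],
    [0,0,-40,0,0,0],
    [0,0,-40,0,0,0],
    [0,0,0,0,0,0]
  ]
}}

```text
clock: 3.4
position: [0.4858, -0.3312, 0.2074]
ee_rot: [0.885, 0.466, 0.001, 0.002]
ft_force: [-0.0, -0.1, -1.5]
grip_width: 0.34
```

Run:
```python
from h import *
im=manip.camera('side');crop(im,250,100,133,100,6,'pics/b2.png')
x,y,z,a=slot(0)
plan((x,y,.17,a)); print(slot(0))
```

```text
now [ 484.9 -330.8  205.4] psi 55.5 t 3.45 F [-0.2  0.2 -0.4] g 28.8
8 [[49, -26, 4.4, 0.0, 0.0, -3.5], [51, -22, 4.4, 0.0, 0.0, -3.5], [52, -19, 4.4, 0.0, 0.0, -3.5], [53, -16, 4.4, 0.0, 0.0, -3.5], [54, -13, 4.4, 0.0, 0.0, -3.5], [55, -9, 4.3, 0.0, 0.0, -3.5], [56, -6, 4.4, 0.0, 0.0, -3.5], [56, -3.2, 4.3, 0.1, 0.0, -3.6]]
(np.float64(0.5404500646672354), np.float64(0.11123213404968896), 0.035, 83.6)
```

View pics/b2.png

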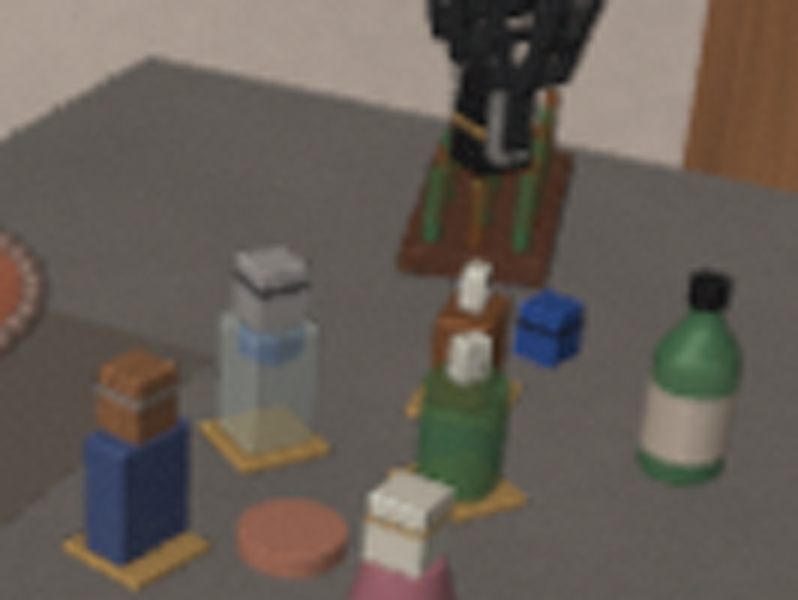

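>>> {"fn": "step_arm", "kwargs": {
  "motion": [
    [49,-26,0,0,0,-3.5],
    [51,-22,0,0,0,-3.5],
    [52,-19,4,0,0,-3.5],
    [53,-16,5,0,0,-3.5],
    [54,-13,5,0,0,-3.5],
    [55,-9,5,0,0,-3.5],
    [56,-6,5,0,0,-3.5],
    [50,-3,5,0,0,-3.5],
    [0,0,0,0,0,0]
  ]
}}

```text
clock: 4.58
position: [0.5342, 0.1179, 0.1642]
ee_rot: [0.741, 0.671, -0.003, -0.004]
ft_force: [-0.2, -0.8, -0.9]
grip_width: 0.334
```

Run:
```python
from h import *
x,y,z,a=slot(0)
plan((x,y,.10,a),(x,y,.045,a),vmax=50)
```

```text
now [534.2 117.9 164.2] psi 84.3 t 4.58 F [-0.2 -0.8 -0.9] g 28.5
4 [[-3.1, 3.8, 32, -0.3, -0.0, 0.4], [-3.0, 3.6, 32, -0.3, -0.1, 0.3], [0.0, -0.0, 28, 0.0, 0.0, 0.0], [0.1, -0.1, 27, 0.0, 0.0, 0.0]]
```

>>> {"fn": "step_arm", "kwargs": {
  "motion": [
    [-3,4,30,-0.3,0,0.3],
    [-3,3.5,30,-0.3,0,0.3],
    [0,0,0,0,0,0],
    [0,0,0,0,0,0]
  ]
}}

```text
clock: 5.08
position: [0.5397, 0.1097, 0.1005]
ee_rot: [0.745, 0.667, -0.001, -0.001]
ft_force: [-0.6, 0.6, -0.1]
grip_width: 0.334
```

Run:
```python
from h import *
x,y,z,a=slot(0)
plan((x,y,.042,a),vmax=30)
```

```text
now [539.7 109.7 100.5] psi 83.6 t 5.08 F [-0.6  0.6 -0.1] g 28.5
2 [[0.8, 0.3, 29, -0.1, -0.0, 0.0], [0.7, 0.3, 29, -0.0, -0.0, 0.0]]
```

>>> {"fn": "step_arm", "kwargs": {
  "motion": [
    [0.8,0.3,26,0,0,0],
    [0.7,0.3,22,0,0,0],
    [0,0,0,0,0,0],
    [0,0,3,0,0,0],
    [0,0,0,0,0,0]
  ]
}}

```text
clock: 5.7
position: [0.544, 0.111, 0.0545]
ee_rot: [0.746, 0.666, 0.003, 0.001]
ft_force: [-0.3, 0.5, -0.5]
grip_width: 0.335
```

>>> {"fn": "step_arm", "kwargs": {
  "motion": [
    [0,-3.5,12,-0.3,0,0],
    [0,0,0,0,0,0],
    [0,0,0,0,0,0]
  ]
}}

```text
clock: 6.08
position: [0.5408, 0.1116, 0.0427]
ee_rot: [0.746, 0.666, 0.005, 0.004]
ft_force: [-0.7, -0.3, -0.1]
grip_width: 0.339
```

>>> {"fn": "step_arm", "kwargs": {
  "motion": [
    [0,0,0,0,0,0],
    [0,0,0,0,0,0],
    [0,0,-30,0,0,0],
    [0,0,-50,0,0,0],
    [0,0,-30,0,0,0],
    [0,0,0,0,0,0]
  ],
  "jaw": 42
}}

```text
clock: 6.82
position: [0.5394, 0.1116, 0.1561]
ee_rot: [0.746, 0.666, 0.005, 0.004]
ft_force: [0.5, 0.0, -0.6]
grip_width: 0.486
```

Run:
```python
from h import *
im=manip.camera('side');crop(im,140,200,150,112,5,'pics/b3.png')
im2=manip.camera('top');crop(im2,140,170,133,80,6,'pics/b3t.png')
x,y,z,a=CAP['D']
plan((x,y,.15,a))
```

```text
now [538.2 111.2 153.6] psi 83.5 t 6.92 F [ 0.5  0.  -0.8] g 42.1
5 [[-56, -14, 0.5, 0.1, -0.0, -1.1], [-55, -15, 0.6, 0.1, -0.0, -1.1], [-55, -16, 0.6, 0.1, -0.0, -1.1], [-55, -17, 0.6, 0.1, -0.0, -1.1], [-55, -19, 0.6, 0.1, -0.1, -1.1]]
```

View pics/b3.png

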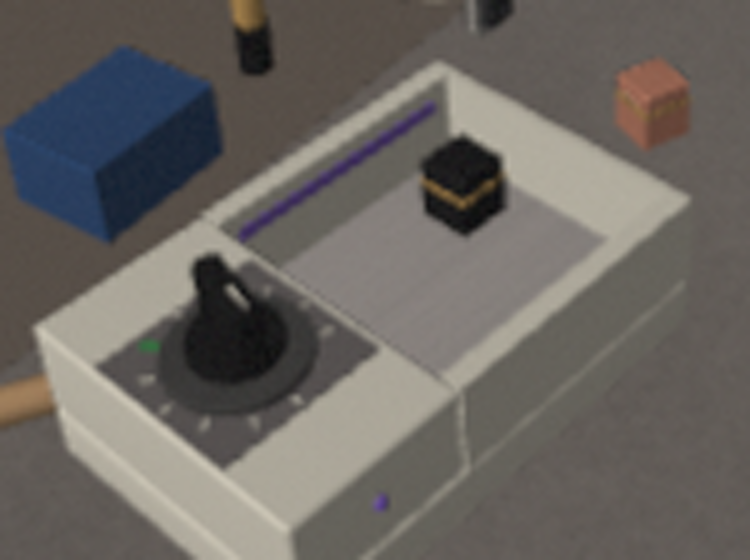

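View pics/b3t.png

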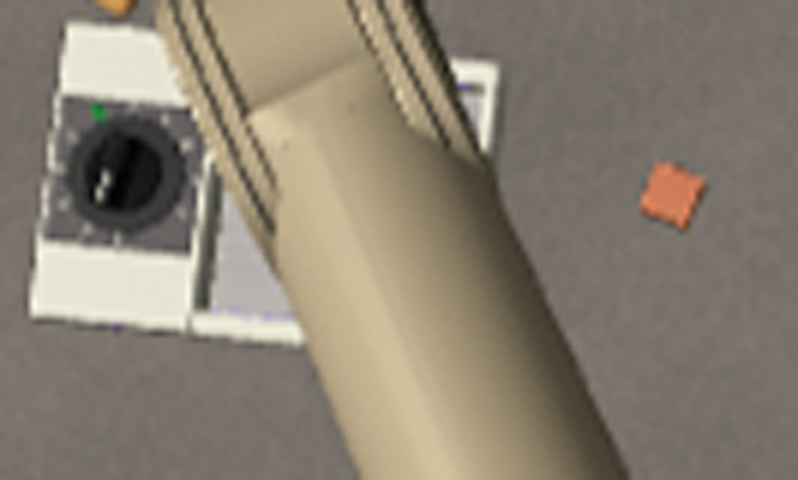

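```bash
cat >> h.py <<'E'
def findE(im,z=.036):
    hsv=cv2.cvtColor(im,cv2.COLOR_BGR2HSV);m=cv2.inRange(hsv,(3,100,120),(14,255,255))
    cs,_=cv2.findContours(m,cv2.RETR_EXTERNAL,cv2.CHAIN_APPROX_NONE)
    for c in cs:
        A=cv2.contourArea(c)
        if 25<A<130:
            (u,v),wh,a=cv2.minAreaRect(c);B=cv2.boxPoints(((u,v),wh,a));P=np.array([plane('top',*b,z) for b in B])
            M=cv2.moments(c);e=P[1]-P[0];print('area',A,'px',round(u,1),round(v,1),'rect',P.mean(0).round(4),'cm',plane('top',M['m10']/M['m00'],M['m01']/M['m00'],z).round(4),'yaw',np.degrees(np.arctan2(e[1],e[0])).round(1)%90,'sides',np.linalg.norm(P[1]-P[0]).round(4),np.linalg.norm(P[2]-P[1]).round(4))
E
python3 - <<'E'
from h import *
findE(cv2.imread('pics/top0.png'));im=manip.camera('top');findE(im)
P=[plane('top',235+(u+.5)/15-.5,185+(v+.5)/15-.5,.036) for u,v in [(225,175),(340,230),(295,350),(178,295)]]
print(np.mean(P,0)); e=P[1]-P[0];print(np.degrees(np.arctan2(e[1],e[0]))%90)
E
```

```text
area 60.0 px 251.3 201.9 rect [ 0.5164 -0.0301  0.036 ] cm [ 0.5162 -0.0306  0.036 ] yaw 62.8 sides 0.03 0.03
area 98.0 px 365.7 197.4 rect [ 0.5262 -0.4318  0.036 ] cm [ 0.5261 -0.4327  0.036 ] yaw 10.5 sides 0.0498 0.031
area 36.5 px 501.2 183.5 rect [ 0.568  -0.9082  0.036 ] cm [ 0.5705 -0.9201  0.036 ] yaw 10.400000000000006 sides 0.0728 0.0144
area 60.0 px 295.8 173.2 rect [ 0.6158 -0.189   0.036 ] cm [ 0.6155 -0.1887  0.036 ] yaw 74.8 sides 0.0313 0.03
area 41.0 px 294.5 118.3 rect [ 0.815  -0.1892  0.036 ] cm [ 0.8152 -0.1875  0.036 ] yaw 22.700000000000003 sides 0.0237 0.0398
area 28.0 px 296.9 91.6 rect [ 0.9135 -0.2002  0.036 ] cm [ 0.9111 -0.1923  0.036 ] yaw 55.9 sides 0.0616 0.0262
area 60.0 px 251.3 201.9 rect [ 0.5164 -0.0301  0.036 ] cm [ 0.5162 -0.0306  0.036 ] yaw 62.8 sides 0.03 0.03
area 98.0 px 365.6 197.4 rect [ 0.5262 -0.4314  0.036 ] cm [ 0.5262 -0.4325  0.036 ] yaw 10.5 sides 0.0491 0.031
area 32.5 px 503.8 183.1 rect [ 0.5693 -0.9175  0.036 ] cm [ 0.571  -0.9222  0.036 ] yaw 15.0 sides 0.0551 0.0134
area 60.0 px 295.8 173.2 rect [ 0.6158 -0.189   0.036 ] cm [ 0.6155 -0.1887  0.036 ] yaw 74.8 sides 0.0313 0.03
area 41.0 px 294.5 118.3 rect [ 0.815  -0.1892  0.036 ] cm [ 0.8152 -0.1875  0.036 ] yaw 22.700000000000003 sides 0.0237 0.0398
area 28.0 px 296.9 91.6 rect [ 0.9135 -0.2002  0.036 ] cm [ 0.9111 -0.1923  0.036 ] yaw 55.9 sides 0.0616 0.0262
[ 0.51588073 -0.0319508   0.036     ]
63.482535337366315
```

Run:
```python
from h import *
plan((.516,-.031,.12,63.2),vmax=55)
```

```text
now [537.7 111.1 152.9] psi 83.5 t 6.97 F [-0.6  0.2 -1.1] g 41.8
3 [[-48, -2.0, 11, 0.1, -0.0, 6.8], [-48, 3.8, 11, 0.1, -0.1, 6.8], [-47, 9, 11, 0.2, -0.1, 6.7]]
```

>>> {"fn": "step_arm", "kwargs": {
  "motion": [
    [-47,-2,8,0,0,7],
    [-46,4,9,0,0,7],
    [-43,9,9,0,0,6.5],
    [0,0,0,0,0,0],
    [0,0,0,0,0,0]
  ],
  "jaw": 52
}}

```text
clock: 7.6
position: [0.5129, -0.0272, 0.1198]
ee_rot: [0.855, 0.519, -0.0, -0.002]
ft_force: [-0.3, 0.4, -0.6]
grip_width: 0.61
```

Run:
```python
from h import *
plan((.516,-.031,.05,63.2),(.516,-.031,.009,63.2),vmax=40)
im=manip.camera('side');crop(im,240,180,80,60,8,'pics/e1.png')
```

```text
now [512.9 -27.2 119.8] psi 62.5 t 7.6 F [-0.3  0.4 -0.6] g 52.1
4 [[-1.0, 2.4, 35, -0.1, -0.0, -0.3], [-1.1, 2.3, 35, -0.1, -0.1, -0.4], [0.0, -0.0, 20, 0.0, 0.0, 0.0], [0.0, -0.1, 21, 0.0, 0.0, 0.0]]
```

View pics/e1.png

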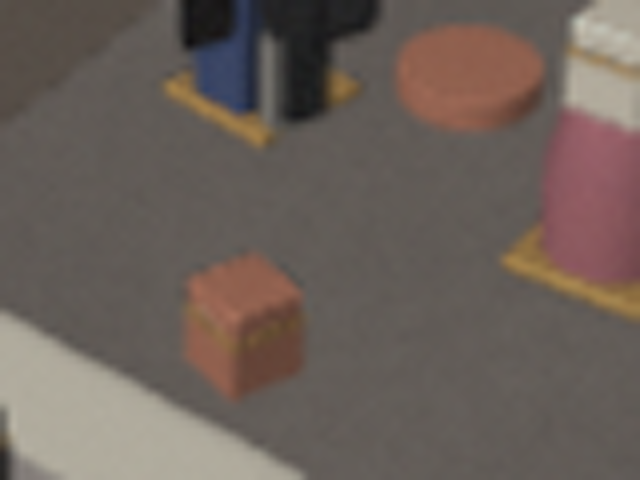

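The loose rose-gold cap stands at about (270,221) in the side view, undisturbed; the fingers are above it.

>>> {"fn": "step_arm", "kwargs": {
  "motion": [
    [-1,2.4,33,0,0,-0.3],
    [-1,2.4,33,0,0,-0.3],
    [0,0,0,0,0,0],
    [0,0,0,0,0,0]
  ]
}}

```text
clock: 8.15
position: [0.5176, -0.0265, 0.0535]
ee_rot: [0.85, 0.527, 0.001, -0.002]
ft_force: [-0.2, 0.6, -0.6]
grip_width: 0.608
```

Run:
```python
from h import *
plan((.516,-.031,.009,63.2),vmax=25)
```

```text
now [517.6 -26.5  53.5] psi 63.6 t 8.15 F [-0.2  0.6 -0.6] g 51.9
2 [[-2.4, 0.3, 22, -0.1, -0.1, 0.2], [-2.4, 0.3, 22, -0.0, -0.1, 0.2]]
```

>>> {"fn": "step_arm", "kwargs": {
  "motion": [
    [-2.4,0.3,22,0,0,0.2],
    [-2.4,0.3,19,0,0,0.2],
    [0,0,0,0,0,0],
    [0,0,0,0,0,0]
  ]
}}

```text
clock: 8.65
position: [0.5191, -0.03, 0.0157]
ee_rot: [0.851, 0.525, 0.004, 0.0]
ft_force: [-0.0, -0.4, 0.7]
grip_width: 0.609
```

Run:
```python
from h import *
plan((.516,-.031,.009,63.2),vmax=25)
im=manip.camera('side');crop(im,240,180,80,60,8,'pics/e2.png')
```

```text
now [519.1 -30.   15.7] psi 63.3 t 8.65 F [-0.  -0.4  0.7] g 52.0
1 [[-2.4, -2.4, 7, 0.2, -0.3, 0.1]]
```

View pics/e2.png

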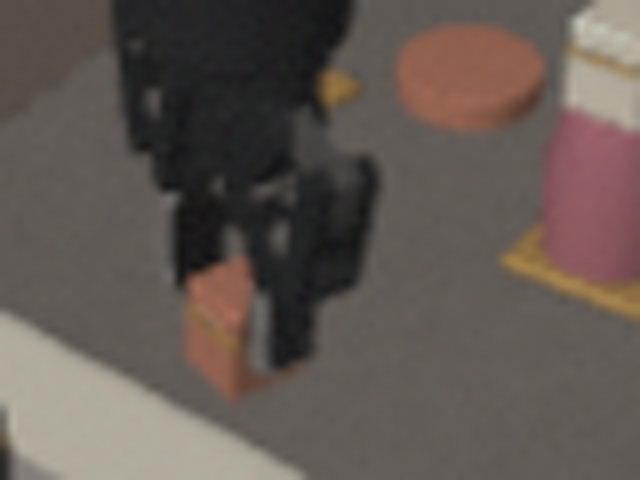

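The cap is between the fingers, which sit about 7 mm too high. I'll go down, then close.

>>> {"fn": "step_arm", "kwargs": {
  "motion": [
    [-2.4,-2.4,7,0,0,0],
    [0,0,0,0,0,0]
  ]
}}

```text
clock: 8.95
position: [0.5161, -0.0312, 0.009]
ee_rot: [0.851, 0.525, 0.004, 0.0]
ft_force: [0.4, 0.1, -0.0]
grip_width: 0.613
```

>>> {"fn": "step_arm", "kwargs": {
  "motion": [
    [0,0,0,0,0,0],
    [0,0,0,0,0,0],
    [0,0,0,0,0,0]
  ],
  "jaw": 10,
  "force": 60
}}

```text
clock: 9.32
position: [0.5165, -0.0312, 0.0095]
ee_rot: [0.851, 0.525, 0.004, 0.001]
ft_force: [-0.8, 0.6, -0.3]
grip_width: 0.341
```

>>> {"fn": "step_arm", "kwargs": {
  "motion": [
    [0,0,-40,0,0,0],
    [0,0,-50,0,0,0],
    [0,0,-40,0,0,0],
    [0,0,0,0,0,0]
  ]
}}

```text
clock: 9.82
position: [0.5148, -0.0314, 0.1427]
ee_rot: [0.851, 0.525, 0.004, -0.0]
ft_force: [0.2, 0.4, -0.7]
grip_width: 0.337
```

Run:
```python
from h import *
x,y,z,a=slot(1)
plan((x,y,.145,a))
im=manip.camera('side');crop(im,220,120,107,80,7,'pics/e3.png')
```

```text
now [514.8 -31.4 142.7] psi 63.3 t 9.82 F [ 0.2  0.4 -0.7] g 28.8
3 [[39, -34, -0.7, 0.1, -0.1, -6.8], [43, -29, -0.7, 0.1, -0.1, -6.7], [45, -23, -0.7, 0.1, -0.1, -6.8]]
```

View pics/e3.png

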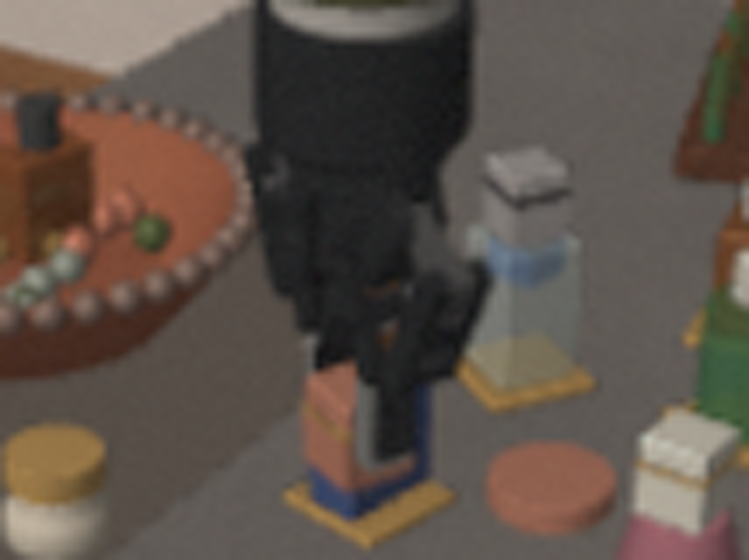

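The cap is held. Next, over slot 1.

>>> {"fn": "step_arm", "kwargs": {
  "motion": [
    [39,-34,0,0,0,-6.8],
    [42,-29,0,0,0,-6.7],
    [42,-20,0,0,0,-6.5],
    [0,0,0,0,0,0],
    [0,0,0,0,0,0]
  ]
}}

```text
clock: 10.5
position: [0.4738, 0.1155, 0.1355]
ee_rot: [0.744, 0.668, -0.0, -0.003]
ft_force: [0.5, 0.0, -0.9]
grip_width: 0.339
```

Run:
```python
from h import *
x,y,z,a=slot(1)
plan((x,y,.085,a),(x,y,.042,a),vmax=45)
```

```text
now [473.8 115.5 135.5] psi 83.8 t 10.5 F [ 0.5  0.  -0.9] g 29.0
3 [[1.5, 1.5, 25, -0.1, -0.1, 0.1], [1.6, 1.4, 26, -0.2, -0.1, 0.1], [-0.0, 0.0, 43, 0.0, 0.0, 0.0]]
```

>>> {"fn": "step_arm", "kwargs": {
  "motion": [
    [1.5,1.5,25,0,0,0.1],
    [1.5,1.5,26,0,0,0.1],
    [0,0,0,0,0,0],
    [0,0,20,0,0,0],
    [0,0,0,0,0,0],
    [0,0,0,0,0,0]
  ]
}}

```text
clock: 11.25
position: [0.4787, 0.1128, 0.0636]
ee_rot: [0.749, 0.662, -0.001, -0.003]
ft_force: [-0.2, -0.3, -0.3]
grip_width: 0.339
```

Run:
```python
from h import *
x,y,z,a=slot(1)
plan((x,y,.042,a),vmax=45)
```

```text
now [478.7 112.8  63.6] psi 82.9 t 11.25 F [-0.2 -0.3 -0.3] g 29.0
1 [[5.2, -2.4, 22, -0.3, -0.1, -0.7]]
```

>>> {"fn": "step_arm", "kwargs": {
  "motion": [
    [5,-2.4,20,0,0,-0.7],
    [0,0,0,0,0,0],
    [0,0,0,0,0,0]
  ]
}}

```text
clock: 11.62
position: [0.4776, 0.1184, 0.0439]
ee_rot: [0.745, 0.667, -0.0, -0.002]
ft_force: [-0.1, -0.6, 0.0]
grip_width: 0.343
```

>>> {"fn": "step_arm", "kwargs": {
  "motion": [
    [0,0,2,0,0,0],
    [0,0,0,0,0,0],
    [0,0,0,0,0,0],
    [0,0,-30,0,0,0],
    [0,0,-50,0,0,0],
    [0,0,-30,0,0,0],
    [0,0,0,0,0,0]
  ],
  "jaw": 42
}}

```text
clock: 12.5
position: [0.478, 0.1182, 0.1556]
ee_rot: [0.745, 0.667, -0.0, -0.002]
ft_force: [-0.1, 0.8, -0.9]
grip_width: 0.489
```

Run:
```python
from h import *
im=manip.camera('side');crop(im,140,200,150,112,5,'pics/e4.png')
x,y,z,a=CAP['D']
plan((x,y,.15,a))
```

```text
now [477.4 117.9 154.4] psi 83.7 t 12.55 F [0.6 0.2 0.7] g 41.5
5 [[-56, -1.9, 0.8, -0.1, -0.0, -1.1], [-56, -3.0, 0.7, -0.0, -0.0, -1.1], [-55, -4.1, 0.8, -0.1, -0.0, -1.0], [-56, -5.0, 0.7, -0.0, -0.1, -1.1], [-55, -6, 0.8, -0.1, -0.0, -1.0]]
```

View pics/e4.png

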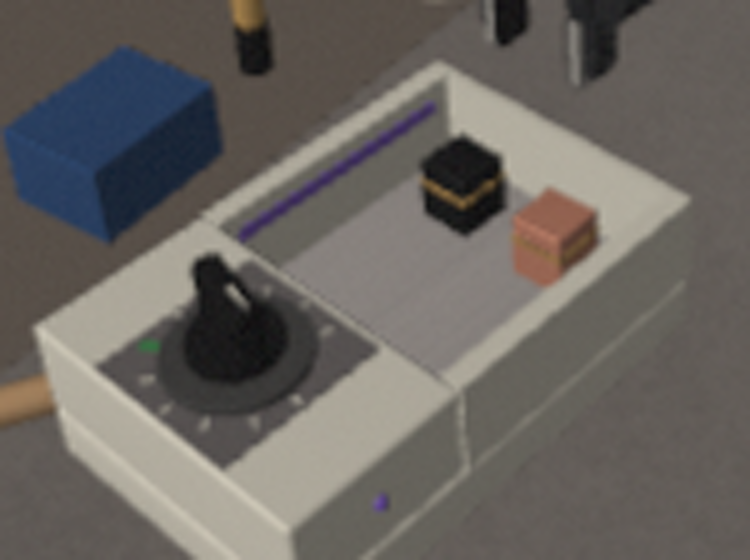

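>>> {"fn": "step_arm", "kwargs": {
  "motion": [
    [-56,-2,0,0,0,-1],
    [-56,-3,0,0,0,-1],
    [-55,-4,0,0,0,-1],
    [-54,-5,0,0,0,-1],
    [-50,-5,0,0,0,-1],
    [0,0,0,0,0,0],
    [0,0,0,0,0,0]
  ],
  "jaw": 56
}}

```text
clock: 13.42
position: [0.4327, -0.1575, 0.1457]
ee_rot: [0.714, 0.701, -0.003, -0.008]
ft_force: [-0.3, 0.3, -0.8]
grip_width: 0.655
```

Run:
```python
from h import *
x,y,z,a=CAP['D']
plan((x,y,.12,a),(x,y,z,a),vmax=45)
```

```text
now [ 432.7 -157.5  145.7] psi 88.9 t 13.43 F [-0.3  0.3 -0.8] g 56.0
3 [[-0.8, 4.7, 26, -0.8, -0.4, -0.1], [0.0, 0.0, 23, -0.0, 0.0, 0.0], [0.0, 0.0, 23, -0.0, 0.0, 0.0]]
```

>>> {"fn": "step_arm", "kwargs": {
  "motion": [
    [-0.8,4.7,22,-0.8,-0.4,0],
    [0,0,0,0,0,0],
    [0,0,0,0,0,0]
  ]
}}

```text
clock: 13.8
position: [0.4375, -0.1549, 0.1229]
ee_rot: [0.712, 0.702, -0.0, -0.001]
ft_force: [0.4, -1.1, 0.4]
grip_width: 0.656
```

Run:
```python
from h import *
x,y,z,a=CAP['D']
plan((x,y,z,a),vmax=30)
```

```text
now [ 437.5 -154.9  122.9] psi 89.2 t 13.8 F [ 0.4 -1.1  0.4] g 56.0
2 [[-1.6, -0.2, 24, -0.0, -0.0, 0.1], [-1.7, -0.2, 25, -0.1, -0.0, 0.1]]
```

>>> {"fn": "step_arm", "kwargs": {
  "motion": [
    [-1.6,0,24,0,0,0],
    [-1.7,0,24,0,0,0],
    [0,0,0,0,0,0],
    [0,0,0,0,0,0]
  ]
}}

```text
clock: 14.3
position: [0.4398, -0.1572, 0.0775]
ee_rot: [0.711, 0.703, 0.0, 0.001]
ft_force: [0.4, -0.4, -0.5]
grip_width: 0.66
```

Run:
```python
from h import *
x,y,z,a=CAP['D']
plan((x,y,z,a),vmax=30)
im=manip.camera('side');crop(im,270,140,80,80,8,'pics/d1.png')
```

```text
now [ 439.8 -157.2   77.5] psi 89.4 t 14.3 F [ 0.4 -0.4 -0.5] g 56.3
1 [[-1.0, -2.8, 3.5, 0.1, 0.0, 0.4]]
```

View pics/d1.png

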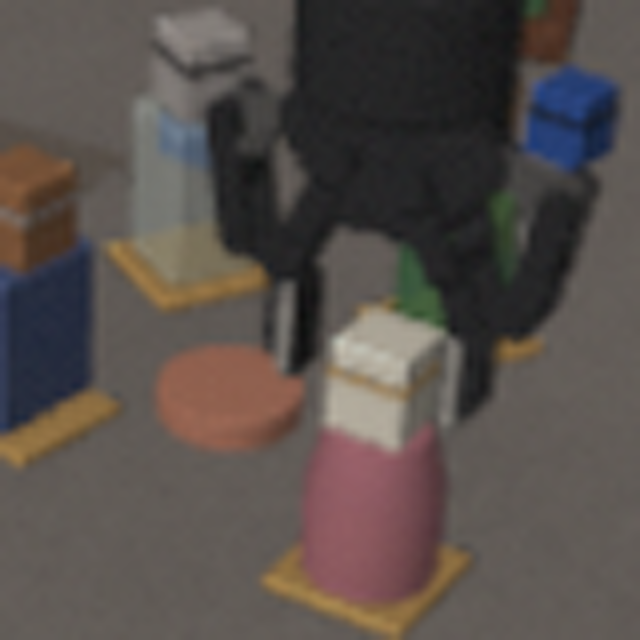

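>>> {"fn": "step_arm", "kwargs": {
  "motion": [
    [-1,-2.8,1.5,0,0,0.3],
    [0,0,0,0,0,0]
  ]
}}

```text
clock: 14.6
position: [0.4375, -0.1585, 0.0773]
ee_rot: [0.713, 0.701, 0.001, 0.002]
ft_force: [-0.1, 0.5, 0.6]
grip_width: 0.654
```

>>> {"fn": "step_arm", "kwargs": {
  "motion": [
    [0,0,0,0,0,0],
    [0,0,0,0,0,0],
    [0,0,0,0,0,0],
    [0,0,0,0,0,0]
  ],
  "jaw": 10,
  "force": 70
}}

```text
clock: 15.1
position: [0.4373, -0.1587, 0.0779]
ee_rot: [0.713, 0.701, 0.0, 0.002]
ft_force: [-0.1, 0.9, 1.5]
grip_width: 0.342
```

>>> {"fn": "step_arm", "kwargs": {
  "motion": [
    [0,0,-20,0,0,0],
    [0,0,-20,0,0,0],
    [0,0,-40,0,0,0],
    [0,0,0,0,0,0]
  ]
}}

```text
clock: 15.6
position: [0.4371, -0.1582, 0.1593]
ee_rot: [0.713, 0.701, 0.001, 0.002]
ft_force: [0.7, 0.4, -0.6]
grip_width: 0.338
```

Run:
```python
from h import *
x,y,z,a=slot(2)
plan((x,y,.16,a))
im=manip.camera('side');crop(im,250,100,100,100,6,'pics/d2.png')
```

```text
now [ 437.1 -158.2  159.3] psi 89.0 t 15.6 F [ 0.7  0.4 -0.6] g 28.9
6 [[53, 17, -0.1, 0.0, 0.0, 0.9], [53, 16, -0.1, 0.0, 0.0, 0.9], [54, 16, -0.1, 0.1, 0.0, 0.9], [54, 15, -0.1, 0.0, 0.0, 0.9], [54, 14, -0.2, 0.1, 0.0, 0.9], [55, 13, -0.2, 0.0, 0.1, 0.9]]
```

View pics/d2.png

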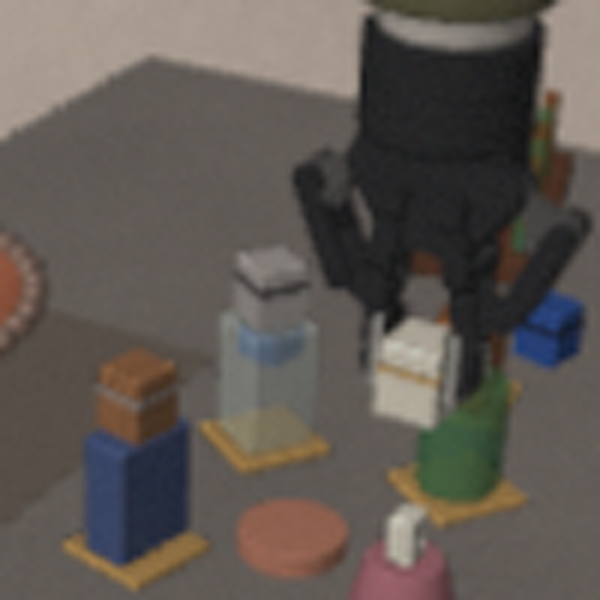

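>>> {"fn": "step_arm", "kwargs": {
  "motion": [
    [53,17,0,0,0,0.9],
    [53,16,0,0,0,0.9],
    [54,16,0,0,0,0.9],
    [54,15,0,0,0,0.9],
    [54,14,0,0,0,0.9],
    [48,12,0,0,0,0.9],
    [0,0,0,0,0,0],
    [0,0,0,0,0,0]
  ]
}}

```text
clock: 16.65
position: [0.5432, 0.1602, 0.1473]
ee_rot: [0.748, 0.664, -0.003, -0.004]
ft_force: [-0.3, -0.5, -0.6]
grip_width: 0.335
```

Run:
```python
from h import *
x,y,z,a=slot(2)
plan((x,y,.085,a),(x,y,.040,a),vmax=45)
```

```text
now [543.2 160.2 147.3] psi 83.2 t 16.65 F [-0.3 -0.5 -0.6] g 28.6
4 [[-0.5, 1.7, 31, -0.3, -0.0, -0.2], [-0.5, 1.5, 31, -0.3, -0.0, -0.2], [0.0, -0.0, 23, -0.0, -0.0, -0.0], [0.0, -0.0, 22, -0.0, -0.0, -0.0]]
```

>>> {"fn": "step_arm", "kwargs": {
  "motion": [
    [-0.5,1.5,31,-0.3,0,-0.2],
    [-0.5,1.5,31,-0.3,0,-0.2],
    [0,0,0,0,0,0],
    [0,0,20,0,0,0],
    [0,0,0,0,0,0],
    [0,0,0,0,0,0]
  ]
}}

```text
clock: 17.4
position: [0.5464, 0.1533, 0.0638]
ee_rot: [0.748, 0.664, -0.0, 0.001]
ft_force: [0.4, 0.2, -0.6]
grip_width: 0.334
```

Run:
```python
from h import *
x,y,z,a=slot(2)
plan((x,y,.040,a),vmax=45)
```

```text
now [546.4 153.3  63.8] psi 83.2 t 17.4 F [ 0.4  0.2 -0.6] g 28.6
1 [[6, -1.3, 24, 0.1, 0.1, -0.4]]
```

>>> {"fn": "step_arm", "kwargs": {
  "motion": [
    [6,-1.3,20,0,0,-0.4],
    [0,0,0,0,0,0],
    [0,0,3,0,0,0],
    [0,0,0,0,0,0]
  ]
}}

```text
clock: 17.9
position: [0.5461, 0.1604, 0.0399]
ee_rot: [0.745, 0.667, 0.0, 0.001]
ft_force: [-0.1, 1.2, -0.5]
grip_width: 0.335
```

>>> {"fn": "step_arm", "kwargs": {
  "motion": [
    [0,0,0,0,0,0],
    [0,0,0,0,0,0],
    [0,0,0,0,0,0],
    [0,0,-30,0,0,0],
    [0,0,-50,0,0,0],
    [0,0,-30,0,0,0],
    [0,0,0,0,0,0]
  ],
  "jaw": 42
}}

```text
clock: 18.77
position: [0.546, 0.1603, 0.1537]
ee_rot: [0.745, 0.667, 0.001, 0.002]
ft_force: [0.8, 0.5, -1.1]
grip_width: 0.495
```

Run:
```python
from h import *
im=manip.camera('side');crop(im,140,200,150,112,5,'pics/d4.png')
x,y,z,a=CAP['F']
plan((x,y,.17,a))
```

```text
now [545.4 160.  152.4] psi 83.7 t 18.82 F [-0.7  0.9  0.5] g 42.0
6 [[-56, 16, -2.8, 0.0, 0.0, 0.9], [-55, 17, -2.8, 0.0, 0.0, 0.9], [-55, 18, -2.8, 0.0, 0.0, 0.9], [-55, 18, -2.8, 0.0, 0.0, 0.9], [-55, 19, -2.9, 0.0, 0.0, 0.9], [-54, 21, -2.8, 0.1, 0.1, 1.0]]
```

View pics/d4.png

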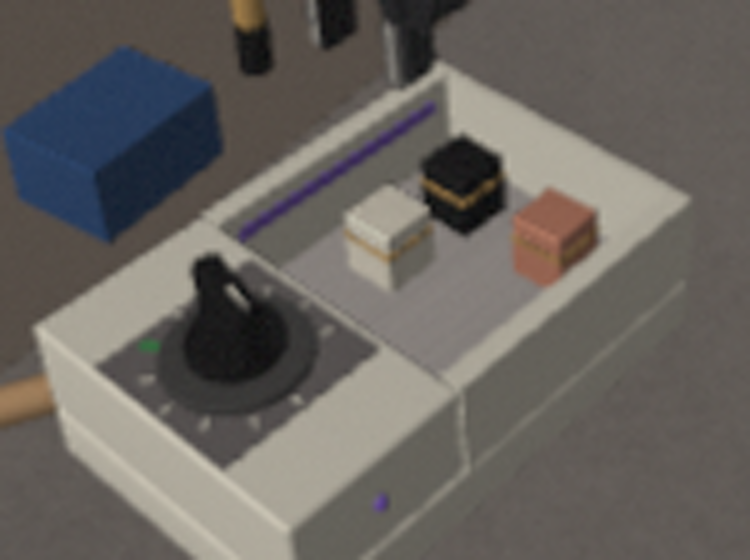

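Three caps are standing in the well. Next is F.

>>> {"fn": "step_arm", "kwargs": {
  "motion": [
    [-56,16,-4,0,0,0.9],
    [-55,17,-4,0,0,0.9],
    [-55,18,-4,0,0,0.9],
    [-55,18,-4,0,0,0.9],
    [-55,19,-4,0,0,0.9],
    [-48,18,-3,0,0,1],
    [0,0,0,0,0,0],
    [0,0,0,0,0,0]
  ],
  "jaw": 56
}}

```text
clock: 19.82
position: [0.5989, -0.1857, 0.1647]
ee_rot: [0.776, 0.63, -0.005, -0.004]
ft_force: [0.3, 0.2, -0.2]
grip_width: 0.654
```

Run:
```python
from h import *
x,y,z,a=CAP['F']
plan((x,y,.13,a),(x,y,z,a),vmax=45)
```

```text
now [ 598.9 -185.7  164.7] psi 78.2 t 19.82 F [ 0.3  0.2 -0.2] g 55.9
3 [[4.0, 4.2, 35, -0.7, 0.1, -0.0], [0.0, 0.0, 24, -0.0, 0.0, -0.0], [0.0, 0.0, 24, -0.0, 0.0, -0.0]]
```

>>> {"fn": "step_arm", "kwargs": {
  "motion": [
    [4,4,34,-0.7,0,0],
    [0,0,0,0,0,0],
    [0,0,0,0,0,0]
  ]
}}

```text
clock: 20.2
position: [0.6032, -0.179, 0.1302]
ee_rot: [0.775, 0.632, -0.001, -0.0]
ft_force: [-0.0, 0.9, 0.2]
grip_width: 0.654
```

Run:
```python
from h import *
x,y,z,a=CAP['F']
plan((x,y,z,a),vmax=30)
```

```text
now [ 603.2 -179.   130.2] psi 78.4 t 20.2 F [-0.   0.9  0.2] g 55.9
2 [[-1.7, 0.5, 24, -0.0, 0.0, 0.1], [-1.7, 0.4, 24, -0.1, 0.1, 0.1]]
```

>>> {"fn": "step_arm", "kwargs": {
  "motion": [
    [-1.7,0,24,0,0,0],
    [-1.7,-1,24,0,0,0],
    [0,-1,0,0,0,0],
    [0,0,0,0,0,0]
  ]
}}

```text
clock: 20.7
position: [0.6033, -0.1809, 0.0873]
ee_rot: [0.774, 0.633, 0.001, 0.003]
ft_force: [0.4, 0.4, 0.7]
grip_width: 0.656
```

Run:
```python
from h import *
x,y,z,a=CAP['F']
plan((x,y,z,a),vmax=30)
im=manip.camera('side');crop(im,240,120,80,80,8,'pics/f1.png')
```

```text
now [ 603.3 -180.9   87.3] psi 78.6 t 20.7 F [0.4 0.4 0.7] g 56.1
1 [[-1.6, 0.4, 5.3, 0.3, 0.1, 0.4]]
```

View pics/f1.png

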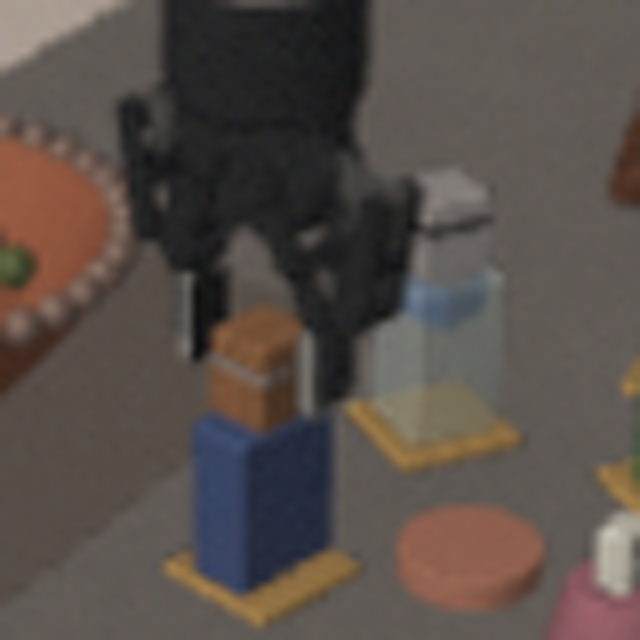

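The brown cap sits between the fingers. I'll lower slightly, close and pull.

>>> {"fn": "step_arm", "kwargs": {
  "motion": [
    [-1.6,0,5,0,0,0.3],
    [0,0,0,0,0,0]
  ]
}}

```text
clock: 21.0
position: [0.6037, -0.1828, 0.0836]
ee_rot: [0.776, 0.631, 0.002, 0.004]
ft_force: [-0.3, -0.8, -0.1]
grip_width: 0.654
```

>>> {"fn": "step_arm", "kwargs": {
  "motion": [
    [0,0,0,0,0,0],
    [0,0,0,0,0,0],
    [0,0,0,0,0,0],
    [0,0,0,0,0,0]
  ],
  "jaw": 10,
  "force": 70
}}

```text
clock: 21.5
position: [0.604, -0.1828, 0.0841]
ee_rot: [0.776, 0.631, 0.002, 0.004]
ft_force: [0.8, 0.2, -0.1]
grip_width: 0.336
```

>>> {"fn": "step_arm", "kwargs": {
  "motion": [
    [0,0,-20,0,0,0],
    [0,0,-20,0,0,0],
    [0,0,-40,0,0,0],
    [0,0,0,0,0,0]
  ]
}}

```text
clock: 22.0
position: [0.6041, -0.1823, 0.1716]
ee_rot: [0.776, 0.631, 0.003, 0.005]
ft_force: [0.1, -1.0, -0.2]
grip_width: 0.343
```

Run:
```python
from h import *
x,y,z,a=slot(3)
plan((x,y,.16,a))
im=manip.camera('side');crop(im,240,100,90,90,7,'pics/f2.png')
```

```text
now [ 604.1 -182.3  171.6] psi 78.3 t 22.0 F [ 0.1 -1.  -0.2] g 29.3
7 [[45, -27, 1.2, 0.1, 0.0, -0.8], [46, -27, 1.3, 0.1, 0.0, -0.8], [46, -26, 1.3, 0.1, 0.0, -0.7], [46, -25, 1.4, 0.1, 0.0, -0.8], [47, -25, 1.4, 0.1, 0.1, -0.7], [47, -24, 1.6, 0.1, 0.0, -0.8], [47, -23, 1.6, 0.0, 0.1, -0.7]]
```

View pics/f2.png

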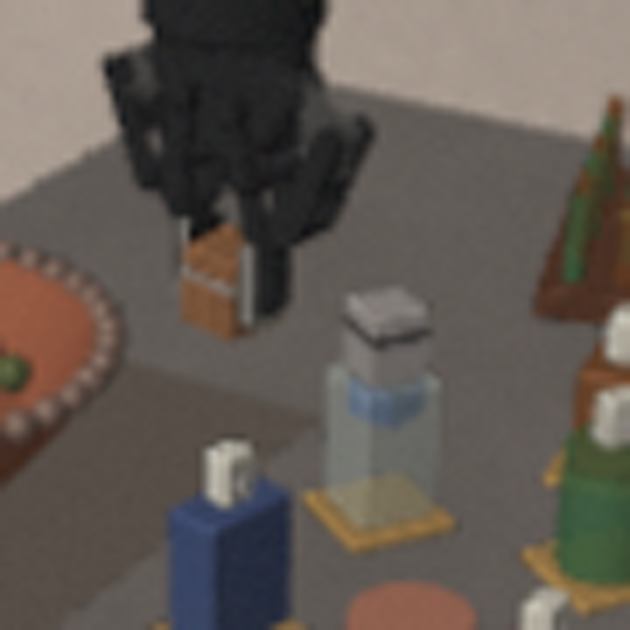

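>>> {"fn": "step_arm", "kwargs": {
  "motion": [
    [45,-27,0,0,0,-0.8],
    [46,-27,0,0,0,-0.8],
    [46,-26,0,0,0,-0.8],
    [46,-25,0,0,0,-0.8],
    [47,-25,0,0,0,-0.8],
    [47,-24,0,0,0,-0.8],
    [41,-21,0,0,0,-0.7],
    [0,0,0,0,0,0],
    [0,0,0,0,0,0]
  ]
}}

```text
clock: 23.18
position: [0.475, 0.1683, 0.1662]
ee_rot: [0.744, 0.668, -0.001, 0.004]
ft_force: [0.7, -0.5, 0.2]
grip_width: 0.336
```

Run:
```python
from h import *
x,y,z,a=slot(3)
plan((x,y,.085,a),vmax=45)
```

```text
now [475.  168.3 166.2] psi 83.8 t 23.18 F [ 0.7 -0.5  0.2] g 28.7
2 [[-0.5, 3.5, 41, 0.1, 0.2, 0.1], [-0.5, 3.6, 40, 0.1, 0.2, 0.1]]
```

>>> {"fn": "step_arm", "kwargs": {
  "motion": [
    [-0.5,3.5,40,0,0,0],
    [-0.5,3.5,38,0,0,0],
    [0,0,0,0,0,0],
    [0,0,20,0,0,0],
    [0,0,0,0,0,0],
    [0,0,0,0,0,0]
  ]
}}

```text
clock: 23.92
position: [0.4859, 0.161, 0.0683]
ee_rot: [0.747, 0.665, -0.0, 0.005]
ft_force: [-0.4, -1.7, 0.5]
grip_width: 0.342
```

Run:
```python
from h import *
x,y,z,a=slot(3)
plan((x,y,.037,a),vmax=45)
```

```text
now [485.9 161.   68.3] psi 83.3 t 23.93 F [-0.4 -1.7  0.5] g 29.2
1 [[4.8, -4.5, 31, 0.4, 0.4, -0.3]]
```

>>> {"fn": "step_arm", "kwargs": {
  "motion": [
    [4.5,-4.5,24,0.3,0.4,-0.3],
    [0,0,0,0,0,0],
    [0,0,5,0,0,0],
    [0,0,0,0,0,0]
  ]
}}

```text
clock: 24.42
position: [0.4845, 0.1663, 0.0424]
ee_rot: [0.745, 0.667, 0.003, 0.002]
ft_force: [-0.8, -0.5, -0.3]
grip_width: 0.337
```

>>> {"fn": "step_arm", "kwargs": {
  "motion": [
    [0,-2,5,0,0,0],
    [0,0,0,0,0,0]
  ]
}}

```text
clock: 24.68
position: [0.483, 0.1666, 0.0378]
ee_rot: [0.745, 0.667, 0.003, 0.003]
ft_force: [-0.4, 0.5, -0.6]
grip_width: 0.342
```

>>> {"fn": "step_arm", "kwargs": {
  "motion": [
    [0,0,0,0,0,0],
    [0,0,0,0,0,0],
    [0,0,0,0,0,0],
    [0,0,-30,0,0,0],
    [0,0,-50,0,0,0],
    [0,0,-40,0,0,0],
    [0,0,0,0,0,0]
  ],
  "jaw": 42
}}

```text
clock: 25.55
position: [0.4818, 0.1667, 0.1614]
ee_rot: [0.745, 0.667, 0.003, 0.002]
ft_force: [0.5, -0.3, -1.1]
grip_width: 0.494
```

Run:
```python
from h import *
im=manip.camera('side');crop(im,140,200,150,112,5,'pics/f4.png')
x,y,z,a=CAP['C']
plan((x,y,.18,a))
```

```text
now [481.  166.2 159.8] psi 83.6 t 25.6 F [-0.2  0.2 -0.3] g 41.9
9 [[-52, 19, -2.2, 0.0, -0.0, 3.3], [-51, 22, -2.2, 0.0, -0.0, 3.3], [-50, 25, -2.1, 0.0, -0.0, 3.3], [-48, 28, -2.2, 0.0, -0.0, 3.3], [-47, 31, -2.1, 0.1, -0.0, 3.2], [-45, 34, -2.2, 0.0, -0.0, 3.3], [-43, 36, -2.2, 0.1, -0.0, 3.2], [-41, 38, -2.3, 0.0, -0.1, 3.3], [-38, 41, -2.2, 0.1, -0.0, 3.2]]
```

View pics/f4.png

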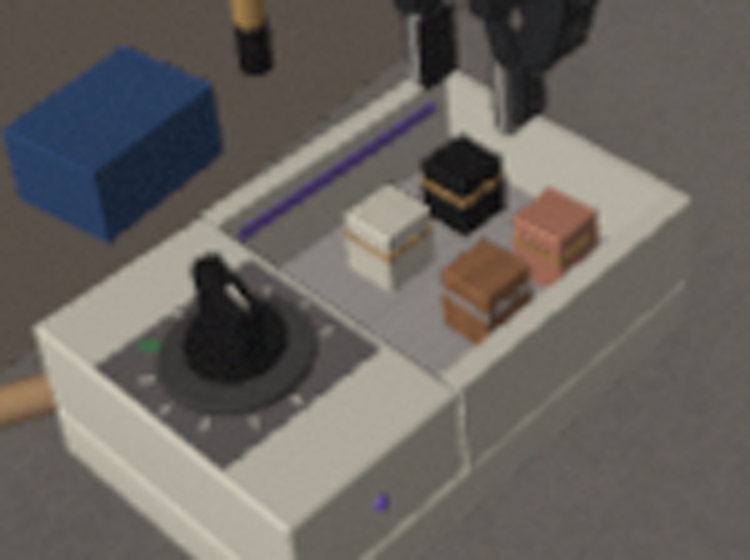

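Four caps are in the well. Now C.

>>> {"fn": "step_arm", "kwargs": {
  "motion": [
    [-52,19,-4,0,0,3.3],
    [-51,22,-4,0,0,3.3],
    [-50,25,-4,0,0,3.3],
    [-48,28,-4,0,0,3.3],
    [-47,31,-4,0,0,3.3],
    [-45,34,-4,0,0,3.3],
    [-43,36,-3,0,0,3.2],
    [-41,38,-3,0,0,3.2],
    [-32,35,-2,0,0,3.2],
    [0,0,0,0,0,0],
    [0,0,0,0,0,0]
  ],
  "jaw": 56
}}

```text
clock: 26.98
position: [0.5942, -0.3281, 0.1744]
ee_rot: [0.893, 0.45, -0.006, -0.005]
ft_force: [-1.0, 0.3, 0.0]
grip_width: 0.651
```

Run:
```python
from h import *
x,y,z,a=CAP['C']
plan((x,y,.135,a),vmax=45)
```

```text
now [ 594.2 -328.1  174.4] psi 53.5 t 26.98 F [-1.   0.3  0. ] g 55.6
1 [[9, 2.9, 39, -0.9, 0.3, -0.7]]
```

>>> {"fn": "step_arm", "kwargs": {
  "motion": [
    [8,2.5,36,-0.9,0.3,-0.7],
    [0,0,0,0,0,0],
    [0,0,0,0,0,0]
  ]
}}

```text
clock: 27.35
position: [0.6007, -0.3199, 0.138]
ee_rot: [0.889, 0.458, -0.0, 0.0]
ft_force: [0.0, 0.2, -0.3]
grip_width: 0.658
```

Run:
```python
from h import *
x,y,z,a=CAP['C']
plan((x,y,z,a),vmax=30)
```

```text
now [ 600.7 -319.9  138. ] psi 54.5 t 27.35 F [ 0.   0.2 -0.3] g 56.2
2 [[-0.7, 1.0, 26, -0.0, 0.0, 0.1], [-0.7, 1.0, 26, -0.0, 0.0, 0.2]]
```

>>> {"fn": "step_arm", "kwargs": {
  "motion": [
    [-0.7,0,26,0,0,0],
    [-0.7,0,24,0,0,0],
    [0,0,0,0,0,0],
    [0,0,0,0,0,0]
  ]
}}

```text
clock: 27.85
position: [0.6024, -0.3215, 0.0941]
ee_rot: [0.889, 0.458, 0.002, 0.003]
ft_force: [0.1, 1.4, 0.4]
grip_width: 0.655
```

Run:
```python
from h import *
x,y,z,a=CAP['C']
plan((x,y,z,a),vmax=30)
im=manip.camera('side');crop(im,260,100,80,80,8,'pics/c1.png')
```

```text
now [ 602.4 -321.5   94.1] psi 54.5 t 27.85 F [0.1 1.4 0.4] g 55.9
1 [[-1.1, -0.4, 8, 0.4, 0.0, 0.3]]
```

View pics/c1.png

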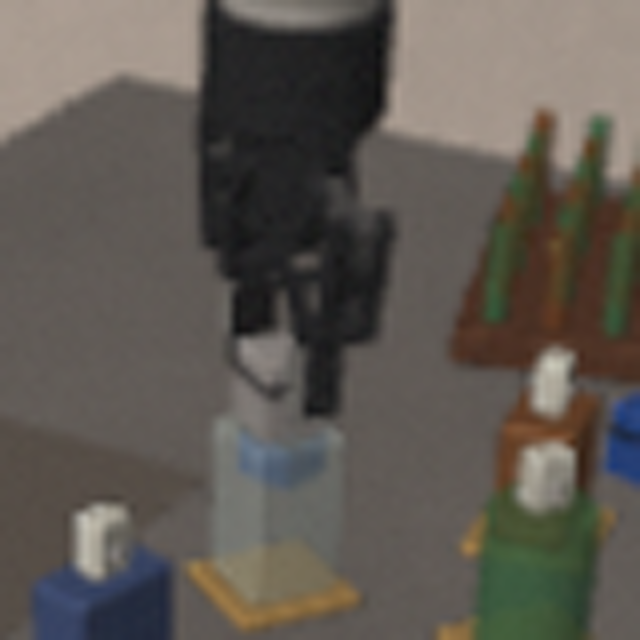

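The steel cap is between the fingers.

>>> {"fn": "step_arm", "kwargs": {
  "motion": [
    [-1,0,7,0.3,0,0],
    [0,0,0,0,0,0]
  ]
}}

```text
clock: 28.15
position: [0.6024, -0.3227, 0.0883]
ee_rot: [0.889, 0.458, 0.001, 0.002]
ft_force: [-0.8, 0.1, -0.3]
grip_width: 0.661
```

>>> {"fn": "step_arm", "kwargs": {
  "motion": [
    [0,0,0,0,0,0],
    [0,0,0,0,0,0],
    [0,0,0,0,0,0],
    [0,0,0,0,0,0]
  ],
  "jaw": 10,
  "force": 70
}}

```text
clock: 28.65
position: [0.6026, -0.3227, 0.0888]
ee_rot: [0.889, 0.458, 0.001, 0.002]
ft_force: [0.3, 0.2, -1.2]
grip_width: 0.346
```

>>> {"fn": "step_arm", "kwargs": {
  "motion": [
    [0,0,-20,0,0,0],
    [0,0,-20,0,0,0],
    [0,0,-40,0,0,0],
    [0,0,0,0,0,0]
  ]
}}

```text
clock: 29.15
position: [0.6033, -0.3227, 0.1766]
ee_rot: [0.889, 0.458, 0.002, 0.003]
ft_force: [-0.6, 0.5, -0.5]
grip_width: 0.337
```

Run:
```python
from h import *
x,y,z,a=slot(4)
plan((x,y,.17,a))
im=manip.camera('side');crop(im,250,80,90,90,7,'pics/c2.png')
```

```text
now [ 603.3 -322.7  176.6] psi 54.5 t 29.15 F [-0.6  0.5 -0.5] g 28.7
10 [[40, -35, 0.4, 0.0, 0.0, -2.9], [42, -33, 0.4, 0.0, 0.0, -2.9], [43, -31, 0.5, 0.1, 0.0, -2.9], [45, -28, 0.5, 0.0, 0.0, -2.9], [46, -26, 0.5, 0.1, 0.0, -2.9], [48, -24, 0.5, 0.0, 0.0, -2.9], [49, -21, 0.6, 0.1, 0.0, -2.9], [50, -19, 0.6, 0.0, 0.0, -2.9], [50, -17, 0.6, 0.1, 0.0, -3.0], [51, -14, 0.6, 0.0, 0.1, -2.9]]
```

View pics/c2.png

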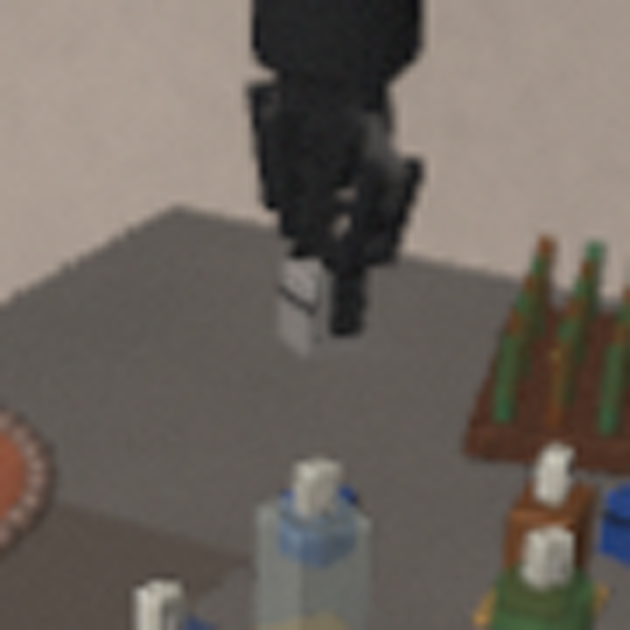

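```bash
sed -i 's/\[-.048,0,.048\]/[-.048,0,.042]/' h.py
python3 - <<'E'
from h import *
x,y,z,a=slot(4);print(x,y)
E
```

```text
0.5504822685658047 0.20067124677414264
```

>>> {"fn": "step_arm", "kwargs": {
  "motion": [
    [40,-35,0,0,0,-2.9],
    [42,-33,0,0,0,-2.9],
    [43,-31,0,0,0,-2.9],
    [45,-28,0,0,0,-2.9],
    [46,-26,0,0,0,-2.9],
    [48,-24,0,0,0,-2.9],
    [49,-21,0,0,0,-2.9],
    [50,-19,0,0,0,-2.9],
    [50,-17,0,0,0,-3],
    [38,-11,0,0,0,-2.9],
    [0,0,0,0,0,0],
    [0,0,0,0,0,0]
  ]
}}

```text
clock: 30.7
position: [0.5414, 0.2066, 0.1711]
ee_rot: [0.741, 0.672, -0.003, 0.001]
ft_force: [0.4, 0.1, -0.0]
grip_width: 0.337
```

Run:
```python
from h import *
x,y,z,a=slot(4)
plan((x,y,.09,a),vmax=45)
```

```text
now [541.4 206.6 171.1] psi 84.4 t 30.7 F [ 0.4  0.1 -0. ] g 28.8
2 [[-2.3, 4.9, 41, -0.1, 0.2, 0.4], [-2.4, 4.8, 40, -0.0, 0.1, 0.4]]
```

>>> {"fn": "step_arm", "kwargs": {
  "motion": [
    [-2.3,4.8,40,0,0.1,0.4],
    [-2.3,4.8,38,0,0.1,0.4],
    [0,0,0,0,0,0],
    [0,0,0,0,0,0]
  ]
}}

```text
clock: 31.2
position: [0.5529, 0.1954, 0.0932]
ee_rot: [0.748, 0.663, -0.001, 0.001]
ft_force: [-0.0, 0.0, 0.5]
grip_width: 0.339
```

Run:
```python
from h import *
x,y,z,a=slot(4)
plan((x,y,.04,a),vmax=25)
```

```text
now [552.9 195.4  93.2] psi 83.1 t 31.2 F [-0.   0.   0.5] g 28.9
3 [[1.7, -1.0, 18, 0.0, 0.1, -0.2], [1.7, -1.0, 18, 0.0, 0.1, -0.1], [1.6, -1.0, 17, 0.0, 0.0, -0.2]]
```

>>> {"fn": "step_arm", "kwargs": {
  "motion": [
    [6,-2,0,0,0.1,-0.5],
    [0,0,0,0,0,0],
    [0,0,18,0,0,0],
    [0,0,16,0,0,0],
    [0,0,0,0,0,0],
    [0,0,0,0,0,0]
  ]
}}

```text
clock: 31.95
position: [0.5525, 0.2025, 0.0595]
ee_rot: [0.745, 0.667, 0.001, 0.002]
ft_force: [0.1, -0.4, -0.2]
grip_width: 0.341
```

Run:
```python
from h import *
x,y,z,a=slot(4)
plan((x,y,.038,a),vmax=25)
```

```text
now [552.5 202.5  59.5] psi 83.7 t 31.95 F [ 0.1 -0.4 -0.2] g 29.1
1 [[-2.0, -1.9, 21, 0.2, 0.1, 0.1]]
```

>>> {"fn": "step_arm", "kwargs": {
  "motion": [
    [-1,-2,17,0,0,0],
    [0,0,0,0,0,0],
    [0,0,4,0,0,0],
    [0,0,0,0,0,0]
  ]
}}

```text
clock: 32.45
position: [0.5505, 0.2015, 0.0372]
ee_rot: [0.745, 0.667, 0.001, 0.002]
ft_force: [-1.0, -0.9, 0.7]
grip_width: 0.339
```

>>> {"fn": "step_arm", "kwargs": {
  "motion": [
    [0,0,0,0,0,0],
    [0,0,0,0,0,0],
    [0,0,0,0,0,0],
    [0,0,-30,0,0,0],
    [0,0,-50,0,0,0],
    [0,0,-50,0,0,0],
    [0,0,0,0,0,0]
  ],
  "jaw": 42
}}

```text
clock: 33.33
position: [0.5501, 0.202, 0.1717]
ee_rot: [0.745, 0.667, 0.001, 0.002]
ft_force: [0.2, 0.7, -0.9]
grip_width: 0.493
```

Run:
```python
from h import *
im=manip.camera('side');crop(im,140,200,150,112,5,'pics/c4.png')
im=manip.camera('top');crop(im,130,165,100,75,8,'pics/c4t.png')
plan()
```

```text
now [548.4 200.8 167.8] psi 83.7 t 33.42 F [-0.6  0.4 -0.3] g 42.1
0 []
```

View pics/c4.png

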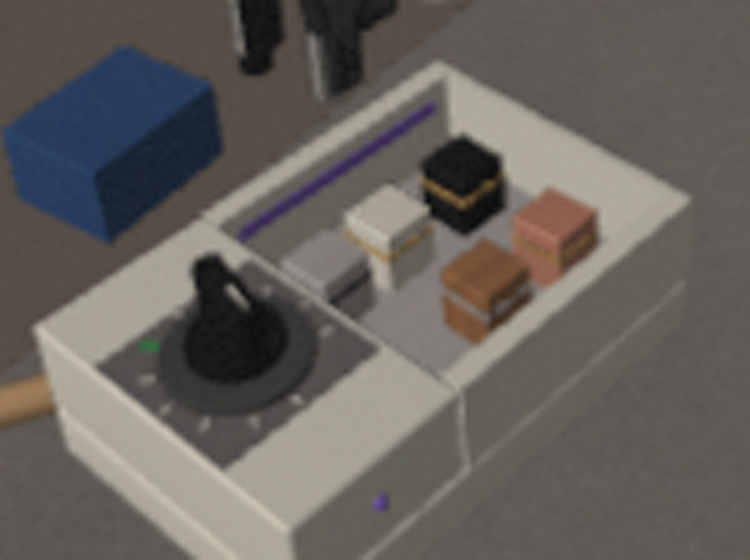

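View pics/c4t.png

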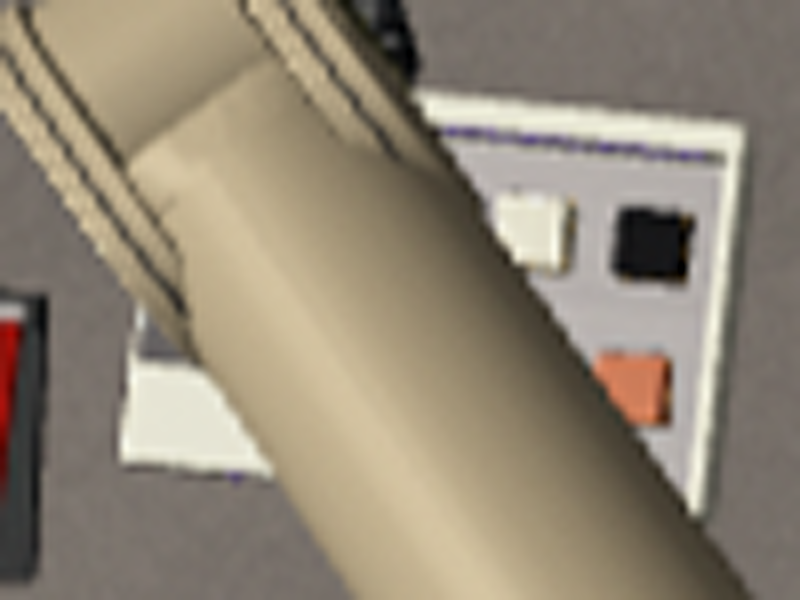

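Run:
```python
from h import *
def gam(im): return np.uint8(255*(im/255.)**.45)
t=gam(cv2.imread('pics/top0.png')); s=gam(cv2.imread('pics/side0.png'))
a=cv2.resize(t[182:212,146:176],None,fx=20,fy=20,interpolation=cv2.INTER_CUBIC)
b=cv2.resize(s[240:290,160:210],None,fx=12,fy=12,interpolation=cv2.INTER_CUBIC)
cv2.imwrite('pics/dt.png',a);cv2.imwrite('pics/ds.png',b)
```

```text
(no output)
```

View pics/dt.png

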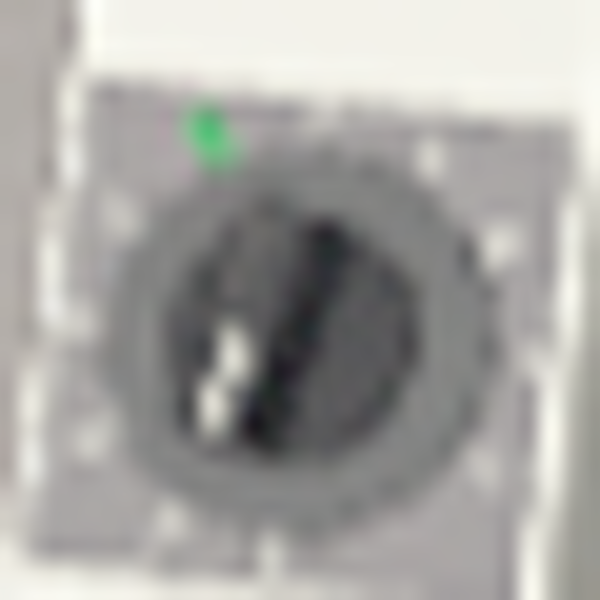

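View pics/ds.png

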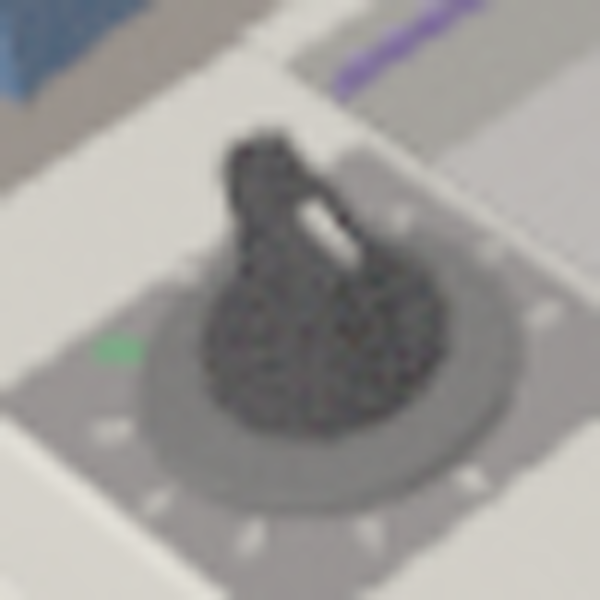

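Run:
```python
from h import *
T=lambda u,v:('top',146+(u+.5)/20-.5,182+(v+.5)/20-.5)
S=lambda u,v:('side',160+(u+.5)/12-.5,240+(v+.5)/12-.5)
M=np.array([plane(*T(*p),.081)[:2] for p in [(272,555),(170,520),(95,440),(75,330),(125,215),(210,135),(325,110),(432,160),(500,245)]])
A=np.c_[2*M,np.ones(len(M))];c=np.linalg.lstsq(A,(M**2).sum(1),rcond=None)[0];print('ring c',c[:2],'r',np.sqrt(c[2]+c[0]**2+c[1]**2))
ang=np.degrees(np.arctan2(M[:,1]-c[1],M[:,0]-c[0]));print('mark world angles',ang.round(1))
o,eo=tri([T(212,412),S(355,265)]);i,ei=tri([T(235,340),S(310,205)])
print(o,eo,i,ei); d=o-i;print('pointer world ang',np.degrees(np.arctan2(d[1],d[0])))
for z in(.117,.124):
  a=plane(*T(212,412),z);b=plane(*T(235,340),z);d=a-b;print(z,np.degrees(np.arctan2(d[1],d[0])), a,b)
# bar ends of top face (z .124)
a=plane(*T(215,435),.124);b=plane(*T(270,200),.124);d=a-b;print('bar',a,b,np.linalg.norm(d),np.degrees(np.arctan2(d[1],d[0])),(a+b)/2)
```

```text
ring c [0.52954537 0.28056295] r 0.03802025513596625
mark world angles [174.  145.5 116.8  87.7  54.5  23.8  -6.5 -37.4 -66.5]
[0.51242262 0.28552451 0.12025112] [array([0.16696932, 0.19815578]), array([-0.42727153, -0.03518621])] [0.5247646  0.28149809 0.12427827] [array([-0.0136648 , -0.01586702]), array([0.0342024 , 0.00277333])]
pointer world ang 161.93172963708608
0.117 162.76501593516653 [0.51338705 0.28683439 0.117     ] [0.52542325 0.28310051 0.117     ]
0.124 162.76501593516653 [0.5127578  0.28523148 0.124     ] [0.52473804 0.28151496 0.124     ]
bar [0.50890899 0.28469135 0.124     ] [0.54811804 0.27589605 0.124     ] 0.04018341087248351 167.35680623453962 [0.52851352 0.2802937  0.124     ]
```

Run:
```python
from h import *
plan((.5285,.280,.165,162.5))
```

```text
now [548.4 200.8 167.8] psi 83.7 t 33.42 F [-0.6  0.4 -0.3] g 42.1
8 [[10, -3.6, 0.3, -0.0, 0.0, -9.9], [10, -1.9, 0.3, -0.0, 0.0, -9.8], [10, -0.1, 0.3, -0.0, 0.0, -9.9], [10, 1.6, 0.3, -0.0, 0.0, -9.8], [10, 3.3, 0.3, -0.0, 0.0, -9.9], [9, 4.9, 0.4, -0.1, 0.0, -9.8], [8, 6, 0.3, -0.0, 0.0, -9.9], [6, 8, 0.4, -0.1, 0.0, -9.8]]
```

>>> {"fn": "step_arm", "kwargs": {
  "motion": [
    [10,-3.5,0,0,0,-9.9],
    [10,-2,0,0,0,-9.8],
    [10,0,0,0,0,-9.9],
    [10,1.5,0,0,0,-9.8],
    [10,3.5,0,0,0,-9.9],
    [9,5,0,0,0,-9.8],
    [8,6,0,0,0,-9.9],
    [6,8,0,0,0,-9.8],
    [0,0,0,0,0,0],
    [0,0,0,0,0,0]
  ],
  "jaw": 44
}}

```text
clock: 34.67
position: [0.5205, 0.2774, 0.1508]
ee_rot: [0.133, 0.991, -0.007, -0.011]
ft_force: [-0.1, 0.2, -0.2]
grip_width: 0.514
```

Run:
```python
from h import *
plan((.5285,.280,.14,162.5),(.5285,.280,.106,162.5),vmax=40)
print(manip.get_obs()['joint_pos'].round(2))
im=manip.camera('side');crop(im,140,190,100,100,7,'pics/k1.png')
```

```text
now [520.5 277.4 150.8] psi 164.7 t 34.67 F [-0.1  0.2 -0.2] g 43.9
2 [[-7, 4.8, 11, -1.0, -1.1, 2.3], [-0.3, -0.0, 34, 0.0, -0.0, -0.0]]
[ 0.21  0.53 -1.02  1.6   0.46  1.3   0.42]
```

View pics/k1.png

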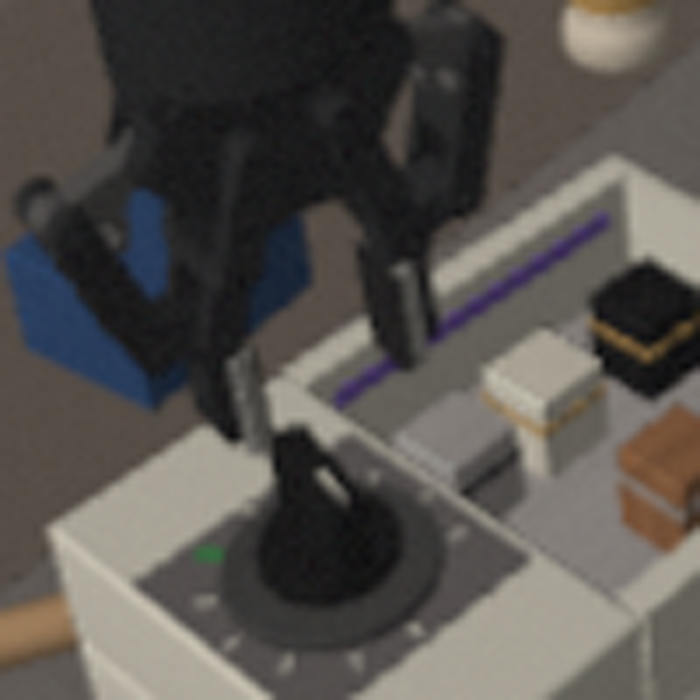

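>>> {"fn": "step_arm", "kwargs": {
  "motion": [
    [-7,5,9,-1,-1,2.3],
    [0,0,0,0,0,0],
    [0,0,0,0,0,0]
  ]
}}

```text
clock: 35.1
position: [0.5287, 0.279, 0.1415]
ee_rot: [0.156, 0.988, -0.0, -0.001]
ft_force: [-0.9, 0.9, 0.7]
grip_width: 0.515
```

Run:
```python
from h import *
plan((.5285,.280,.107,162.5),vmax=20)
print(manip.get_obs()['joint_pos'].round(2))
im=manip.camera('side');crop(im,140,190,100,100,7,'pics/k2.png')
```

```text
now [528.7 279.  141.5] psi 162.1 t 35.1 F [-0.9  0.9  0.7] g 44.0
2 [[0.2, 0.4, 17, -0.0, -0.0, -0.2], [0.3, 0.5, 17, -0.0, -0.1, -0.2]]
[ 0.2   0.54 -1.01  1.61  0.47  1.26  0.37]
```

View pics/k2.png

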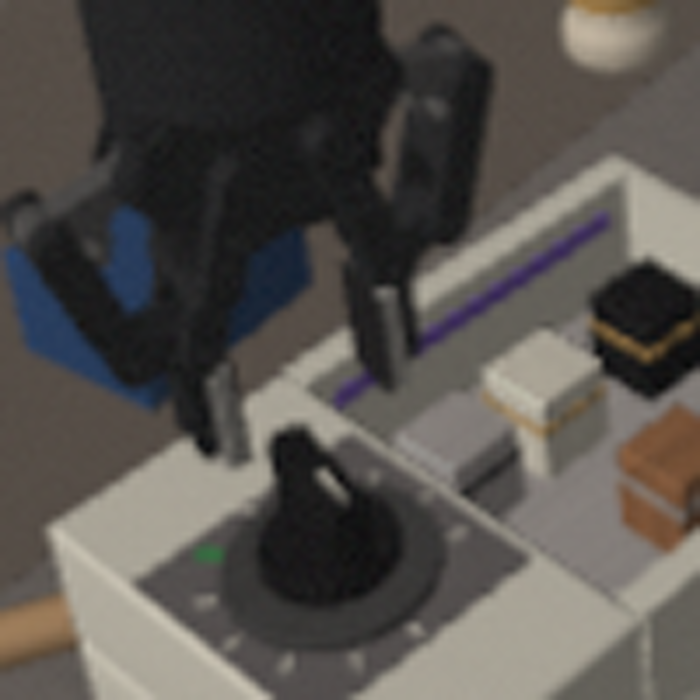

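>>> {"fn": "step_arm", "kwargs": {
  "motion": [
    [0,0.5,17,0,0,0],
    [0,0.5,13,0,0,0],
    [0,0,0,0,0,0],
    [0,0,2,0,0,0],
    [0,0,0,0,0,0]
  ]
}}

```text
clock: 35.78
position: [0.5287, 0.2798, 0.1069]
ee_rot: [0.155, 0.988, -0.0, -0.001]
ft_force: [0.0, 0.1, -0.3]
grip_width: 0.51
```

Run:
```python
from h import *
plan((.5285,.280,.107,162.5),vmax=20)
im=manip.camera('side');crop(im,140,190,100,100,7,'pics/k3.png')
```

```text
now [528.7 279.8 106.9] psi 162.1 t 35.77 F [ 0.   0.1 -0.3] g 43.6
1 [[0.2, 0.1, -0.1, -0.1, -0.1, -0.4]]
```

View pics/k3.png

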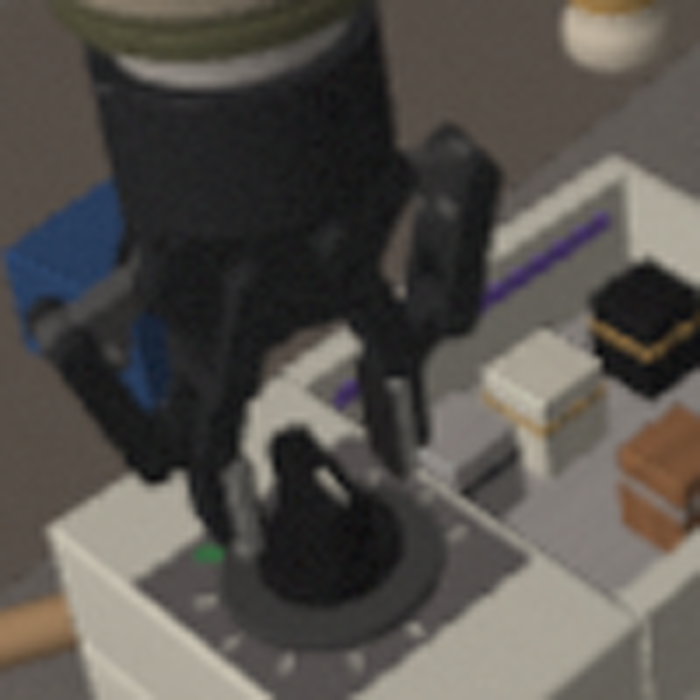

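The bar is centred between the fingers. I'll close gently.

>>> {"fn": "step_arm", "kwargs": {
  "motion": [
    [0,0,0,0,0,0],
    [0,0,0,0,0,0],
    [0,0,0,0,0,0],
    [0,0,0,0,0,0]
  ],
  "jaw": 5,
  "force": 30
}}

```text
clock: 36.33
position: [0.5289, 0.2798, 0.1077]
ee_rot: [0.155, 0.988, -0.0, -0.001]
ft_force: [-0.3, -0.0, -0.5]
grip_width: 0.159
```

Run:
```python
from h import *
plan()
print(manip.get_obs()['torque'],manip.get_obs()['joint_pos'].round(2))
```

```text
now [528.9 279.8 107.7] psi 162.1 t 36.33 F [-0.3 -0.  -0.5] g 13.6
0 []
[0.0253592  0.00018134 0.03117886] [ 0.18  0.57 -0.98  1.64  0.5   1.21  0.35]
```

>>> {"fn": "step_arm", "kwargs": {
  "motion": [
    [0,0,0,0,0,8],
    [0,0,0,0,0,8],
    [0,0,0,0,0,8],
    [0,0,0,0,0,8],
    [0,0,0,0,0,0]
  ]
}}

```text
clock: 36.95
position: [0.5286, 0.2794, 0.1077]
ee_rot: [0.429, 0.903, -0.001, -0.001]
ft_force: [-0.8, -0.4, -0.4]
grip_width: 0.155
```

Run:
```python
from h import *
plan((.5288,.280,.1073,24.6),wmax=8)
print(manip.get_obs()['torque'],manip.get_obs()['joint_pos'].round(2))
```

```text
now [528.6 279.4 107.7] psi 129.2 t 36.95 F [-0.8 -0.4 -0.4] g 13.2
14 [[0.0, 0.0, 0.0, -0.0, 0.0, 7.5], [0.0, 0.0, 0.0, -0.0, 0.0, 7.5], [0.0, 0.0, 0.0, -0.0, 0.0, 7.5], [0.0, 0.0, 0.0, -0.0, 0.0, 7.5], [0.1, 0.0, 0.0, -0.0, 0.0, 7.5], [0.1, 0.0, 0.0, -0.0, 0.0, 7.5], [0.1, 0.0, 0.1, -0.0, 0.0, 7.4], [0.0, 0.0, 0.0, -0.0, 0.0, 7.5], [0.1, 0.0, 0.1, -0.0, 0.0, 7.4], [0.1, 0.0, 0.0, -0.0, 0.0, 7.5], [0.0, 0.0, 0.1, -0.0, 0.0, 7.4], [0.1, -0.0, 0.0, -0.0, 0.1, 7.5], [0.0, -0.0, 0.1, -0.0, 0.0, 7.4], [0.1, -0.0, 0.0, -0.0, 0.1, 7.5]]
[-0.00031756 -0.03237564 -0.03840388] [ 0.11  0.52 -0.87  1.64  0.43  1.18 -0.18]
```

Rotation works cleanly, with very little force. I'll continue.

>>> {"fn": "step_arm", "kwargs": {
  "motion": [
    [0,0,0,0,0,7.5],
    [0,0,0,0,0,7.5],
    [0,0,0,0,0,7.5],
    [0,0,0,0,0,7.5],
    [0,0,0,0,0,7.5],
    [0,0,0,0,0,7.5],
    [0,0,0,0,0,0]
  ]
}}

```text
clock: 37.83
position: [0.528, 0.2792, 0.1077]
ee_rot: [0.741, 0.672, -0.002, -0.0]
ft_force: [-0.7, -0.5, -0.0]
grip_width: 0.154
```

Run:
```python
from h import *
plan((.5288,.280,.1073,24.6),wmax=8)
print(manip.get_obs()['torque'],manip.get_obs()['joint_pos'].round(2))
```

```text
now [528.  279.2 107.7] psi 84.4 t 37.83 F [-0.7 -0.5 -0. ] g 13.2
8 [[0.1, 0.1, 0.1, -0.0, 0.0, 7.5], [0.1, 0.1, 0.0, -0.0, 0.0, 7.5], [0.1, 0.1, 0.1, -0.0, 0.0, 7.5], [0.1, 0.0, 0.0, -0.0, 0.1, 7.5], [0.2, 0.0, 0.1, -0.0, 0.0, 7.4], [0.1, -0.0, 0.0, -0.0, 0.1, 7.5], [0.2, -0.0, 0.1, -0.0, 0.0, 7.4], [0.1, -0.1, 0.0, -0.0, 0.1, 7.5]]
[-0.04785131  0.02995429  0.00644033] [ 0.01  0.47 -0.73  1.65  0.34  1.16 -0.9 ]
```

>>> {"fn": "step_arm", "kwargs": {
  "motion": [
    [0.5,0.5,0,0,0,7.5],
    [0,0,0,0,0,7.5],
    [0,0,0,0,0,7.5],
    [0,0,0,0,0,7.5],
    [0,0,0,0,0,7.5],
    [0,0,0,0,0,7.5],
    [0,0,0,0,0,7],
    [0,0,0,0,0,5.5],
    [0,0,0,0,0,0],
    [0,0,0,0,0,0]
  ]
}}

```text
clock: 39.08
position: [0.5273, 0.2797, 0.1077]
ee_rot: [0.97, 0.245, -0.004, 0.001]
ft_force: [-1.1, -0.4, 1.6]
grip_width: 0.157
```

Run:
```python
from h import *
plan((.5288,.280,.1073,24.6),wmax=8)
print(manip.get_obs()['torque'],manip.get_obs()['joint_pos'].round(2))
im=manip.camera('side');crop(im,140,200,100,100,7,'pics/k4.png')
```

```text
now [527.3 279.7 107.7] psi 28.4 t 39.08 F [-1.1 -0.4  1.6] g 13.4
1 [[1.5, 0.4, 0.3, 0.1, 0.5, 3.8]]
[-0.12573843  0.05426544 -0.04184351] [-0.12  0.43 -0.55  1.65  0.24  1.14 -1.82]
```

View pics/k4.png

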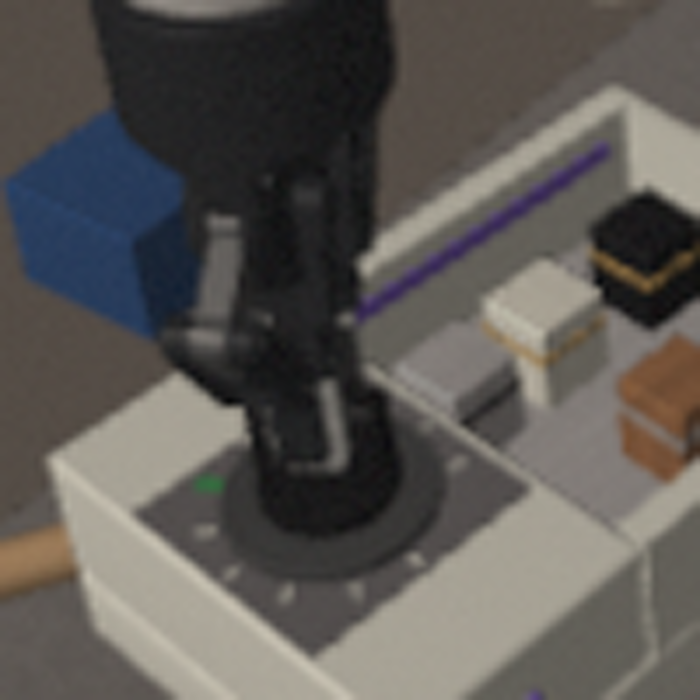

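>>> {"fn": "step_arm", "kwargs": {
  "motion": [
    [0.5,0,0,0,0,4],
    [0,0,0,0,0,0],
    [0,0,0,0,0,0]
  ]
}}

```text
clock: 39.5
position: [0.5273, 0.2797, 0.1077]
ee_rot: [0.977, 0.214, -0.004, 0.002]
ft_force: [-0.9, -0.7, 1.3]
grip_width: 0.158
```

>>> {"fn": "step_arm", "kwargs": {
  "motion": [
    [0,0,0,0,0,0],
    [0,0,0,0,0,0],
    [0,0,0,0,0,0],
    [0,0,-20,0,0,0],
    [0,0,-50,0,0,0],
    [-50,0,-40,0,0,0],
    [-60,0,0,0,0,0],
    [-60,0,0,0,0,0],
    [-60,0,0,0,0,0],
    [0,0,0,0,0,0]
  ],
  "jaw": 44
}}

```text
clock: 40.75
position: [0.3167, 0.1846, 0.2291]
ee_rot: [0.976, 0.216, 0.002, 0.001]
ft_force: [1.5, -0.3, 0.6]
grip_width: 0.512
```

Run:
```python
from h import *
plan()
def gam(im): return np.uint8(255*(im/255.)**.45)
t0=manip.camera('top');s0=manip.camera('side');t=gam(t0);s=gam(s0);cv2.imwrite('pics/top9.png',t0);cv2.imwrite('pics/side9.png',s0)
a=cv2.resize(t[182:212,146:176],None,fx=20,fy=20,interpolation=cv2.INTER_CUBIC)
b=cv2.resize(s[240:290,160:210],None,fx=12,fy=12,interpolation=cv2.INTER_CUBIC)
cv2.imwrite('pics/dt2.png',a);cv2.imwrite('pics/ds2.png',b)
```

```text
now [316.7 184.6 229.1] psi 25.0 t 40.75 F [ 1.5 -0.3  0.6] g 43.7
0 []
```

View pics/dt2.png

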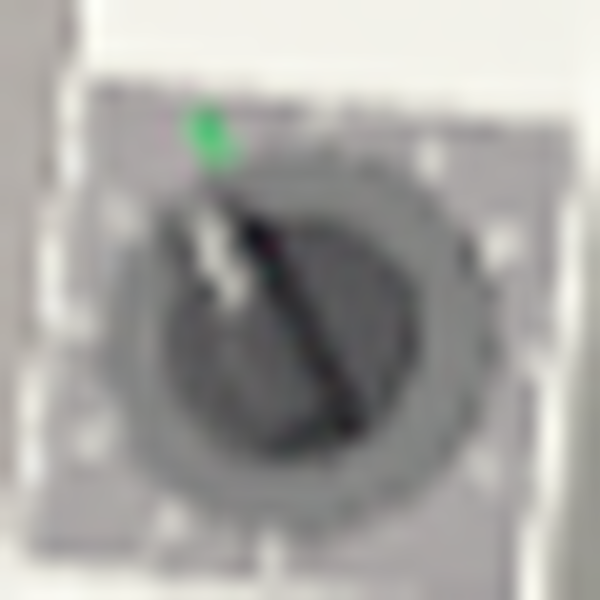

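View pics/ds2.png

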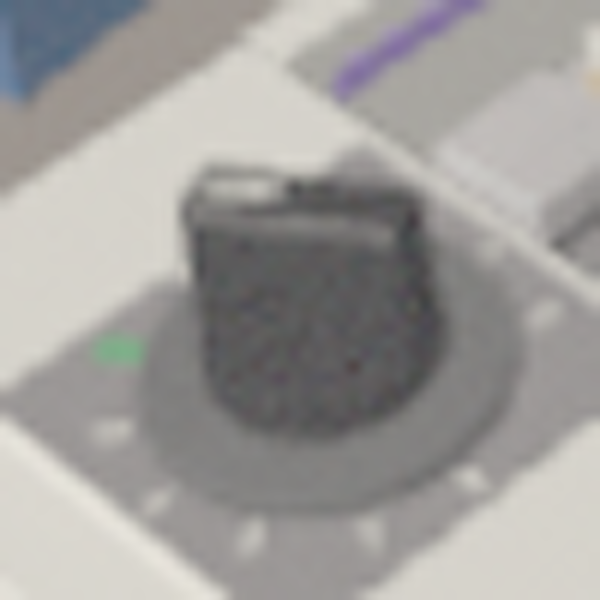

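Run:
```python
from h import *
T=lambda u,v:('top',146+(u+.5)/20-.5,182+(v+.5)/20-.5)
S=lambda u,v:('side',160+(u+.5)/12-.5,240+(v+.5)/12-.5)
def an(a,b): d=b-a; return np.degrees(np.arctan2(d[1],d[0])).round(1)
print('top ptr',an(plane(*T(237,297),.124),plane(*T(203,210),.124)))
print('bar edge lower',an(plane(*T(350,420),.104),plane(*T(250,225),.104)))
print('side ptr',an(plane(*S(280,186),.124),plane(*S(208,186),.124)))
print('side bar top near edge',an(plane(*S(400,240),.124),plane(*S(200,215),.124)))
print('green',24.6, 'mark meas 23.8')
```

```text
top ptr 21.7
bar edge lower 27.3
side ptr 33.0
side bar top near edge 23.4
green 24.6 mark meas 23.8
```

Run:
```python
from h import *
crop(cv2.imread('pics/top9.png'),100,165,133,80,6,'pics/t9.png')
crop(cv2.imread('pics/side9.png'),110,200,180,184,4,'pics/s9.png')
```

```text
(no output)
```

View pics/t9.png

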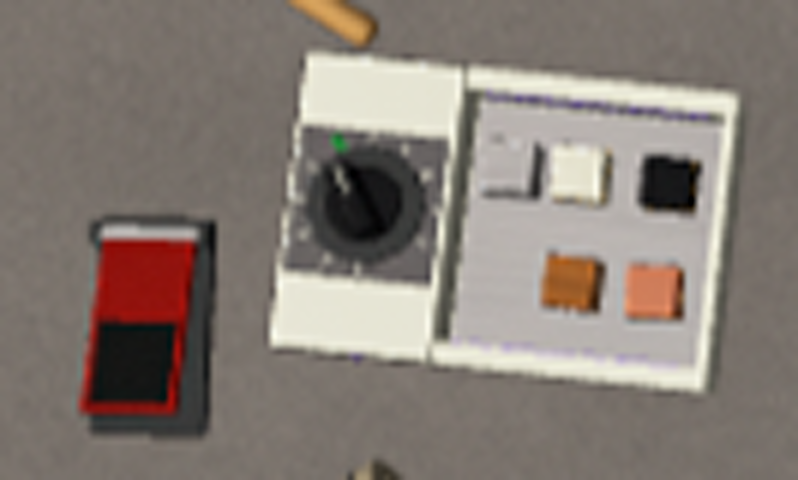

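View pics/s9.png

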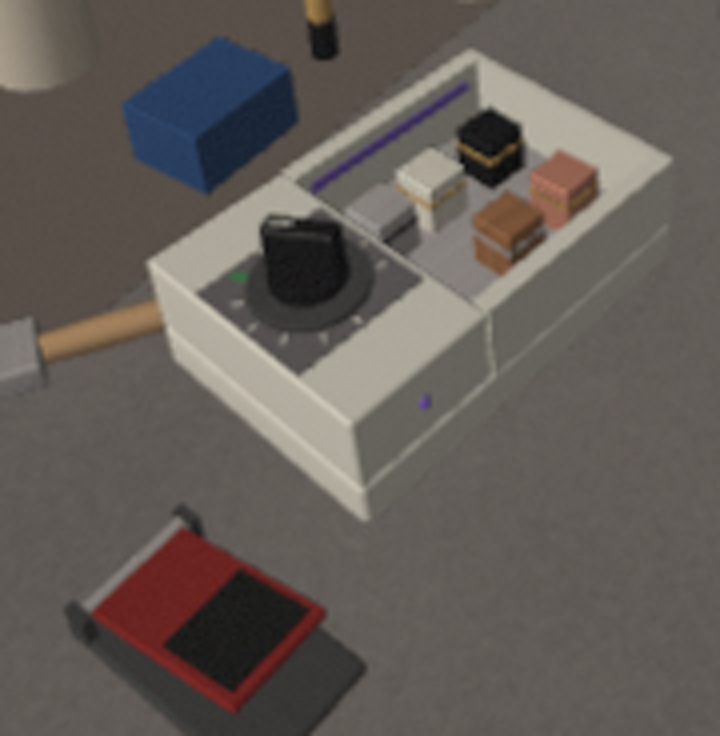

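Run:
```python
from h import *
plan((.433,.4225,.18,86),vmax=55)
```

```text
now [319.3 186.1 229. ] psi 25.0 t 40.85 F [1.1 0.8 0.7] g 43.7
7 [[29, -24, 7, 0.0, -0.0, -8.7], [32, -19, 7, 0.0, -0.0, -8.7], [35, -14, 7, 0.0, -0.0, -8.7], [36, -9, 7, 0.0, -0.0, -8.7], [37, -2.7, 7, 0.0, -0.0, -8.7], [38, 3.0, 7, 0.1, -0.1, -8.7], [36, 9, 7, 0.0, -0.0, -8.8]]
```

>>> {"fn": "step_arm", "kwargs": {
  "motion": [
    [29,-24,4,0,0,-8.7],
    [32,-19,5,0,0,-8.7],
    [35,-14,5,0,0,-8.7],
    [36,-9,5,0,0,-8.7],
    [37,-2.5,5,0,0,-8.7],
    [38,3,5,0,0,-8.7],
    [33,8,5,0,0,-8.7],
    [0,0,0,0,0,0],
    [0,0,0,0,0,0]
  ],
  "jaw": 0,
  "force": 30
}}

```text
clock: 41.98
position: [0.4413, 0.4356, 0.1923]
ee_rot: [0.723, 0.691, 0.001, -0.008]
ft_force: [0.2, -0.5, 0.2]
grip_width: 0.002
```

Run:
```python
from h import *
plan((.433,.4225,.08,86),vmax=50)
print(manip.get_obs()['joint_pos'].round(2))
```

```text
now [441.3 435.6 192.3] psi 87.4 t 41.98 F [ 0.2 -0.5  0.2] g 0.2
3 [[-4.9, -2.2, 37, -0.2, -0.2, 0.5], [-4.9, -2.3, 38, -0.2, -0.3, 0.5], [-4.6, -2.3, 37, -0.2, -0.2, 0.5]]
[-0.26  0.45 -0.77  1.5   0.3   1.32 -1.1 ]
```

>>> {"fn": "step_arm", "kwargs": {
  "motion": [
    [-4.5,-2.2,37,-0.2,-0.2,0.5],
    [-4.5,-2.2,37,-0.2,-0.2,0.5],
    [-4.5,-2.2,30,-0.2,-0.2,0.5],
    [0,0,0,0,0,0],
    [0,0,0,0,0,0]
  ]
}}

```text
clock: 42.6
position: [0.436, 0.4218, 0.0887]
ee_rot: [0.735, 0.678, 0.003, -0.0]
ft_force: [-0.4, 0.4, 0.3]
grip_width: 0.004
```

Run:
```python
from h import *
plan((.433,.4225,.050,86),vmax=50)
im=manip.camera('side');crop(im,110,270,110,114,6,'pics/p1.png')
im=manip.camera('top');crop(im,100,165,100,75,7,'pics/p1t.png')
```

```text
now [436.  421.8  88.7] psi 85.3 t 42.6 F [-0.4  0.4  0.3] g 0.3
1 [[0.3, -3.2, 39, 0.2, -0.3, -0.7]]
```

View pics/p1.png

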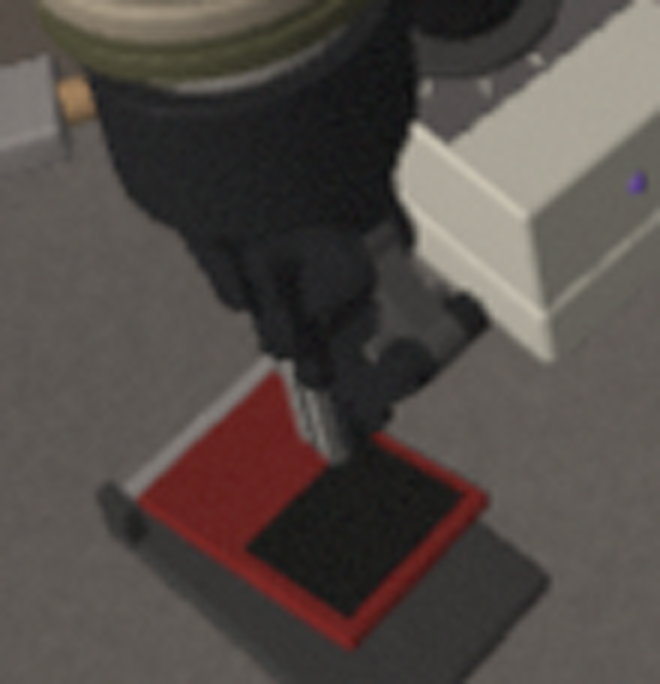

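>>> {"fn": "step_arm", "kwargs": {
  "motion": [
    [0,-3,15,0,0,-0.5],
    [0,0,15,0,0,0],
    [0,0,0,0,0,0]
  ]
}}

```text
clock: 43.08
position: [0.4335, 0.4227, 0.0578]
ee_rot: [0.732, 0.681, 0.004, -0.0]
ft_force: [0.2, 0.3, 0.2]
grip_width: -0.0
```

>>> {"fn": "step_arm", "kwargs": {
  "motion": [
    [0,0,6,0,0,0],
    [0,0,6,0,0,0],
    [0,0,6,0,0,0]
  ]
}}

```text
clock: 43.45
position: [0.4337, 0.4236, 0.0394]
ee_rot: [0.732, 0.681, 0.004, -0.0]
ft_force: [-1.5, -0.9, 5.3]
grip_width: 0.001
```

>>> {"fn": "step_arm", "kwargs": {
  "motion": [
    [0,0,5,0,0,0],
    [0,0,5,0,0,0],
    [0,0,4,0,0,0]
  ]
}}

```text
clock: 43.82
position: [0.4327, 0.4242, 0.0254]
ee_rot: [0.732, 0.681, 0.004, -0.001]
ft_force: [-3.8, -2.7, 6.4]
grip_width: 0.0
```

>>> {"fn": "step_arm", "kwargs": {
  "motion": [
    [0,0,3,0,0,0],
    [0,0,3,0,0,0]
  ]
}}

```text
clock: 44.08
position: [0.4325, 0.4243, 0.0207]
ee_rot: [0.732, 0.681, 0.004, -0.0]
ft_force: [-9.0, -11.7, 37.7]
grip_width: -0.003
```

>>> {"fn": "step_arm", "kwargs": {
  "motion": [
    [0,0,0.5,0,0,0],
    [0,0,0.5,0,0,0]
  ]
}}

```text
clock: 44.32
position: [0.4324, 0.4241, 0.0212]
ee_rot: [0.732, 0.681, 0.003, 0.001]
ft_force: [-2.0, -2.2, 8.2]
grip_width: -0.003
```

>>> {"fn": "step_arm", "kwargs": {
  "motion": [
    [0,0,1.2,0,0,0],
    [0,0,1.2,0,0,0],
    [0,0,1.2,0,0,0],
    [0,0,1.2,0,0,0]
  ]
}}

```text
clock: 44.82
position: [0.4325, 0.4242, 0.021]
ee_rot: [0.732, 0.681, 0.003, 0.002]
ft_force: [-5.3, -5.9, 16.3]
grip_width: -0.002
```

Run:
```python
from h import *
im=manip.camera('side');crop(im,110,270,110,114,6,'pics/p2.png')
```

```text
(no output)
```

View pics/p2.png

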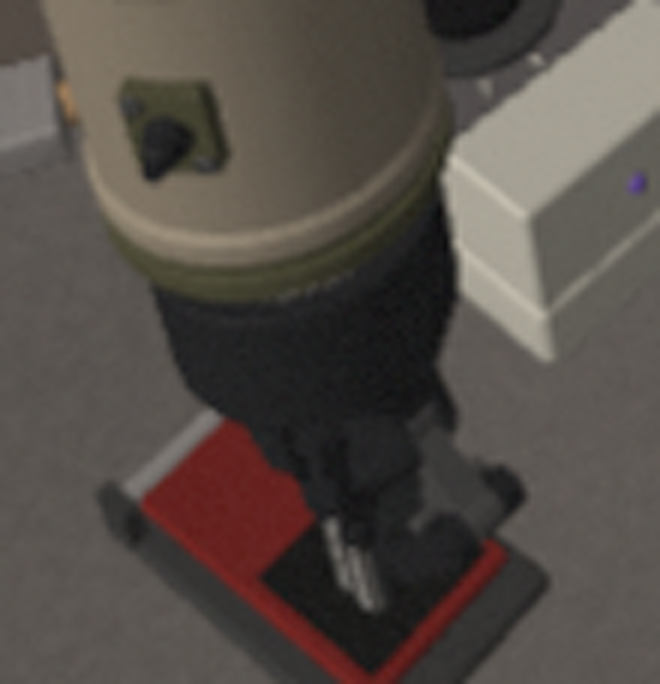

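>>> {"fn": "step_arm", "kwargs": {
  "motion": [
    [0,0,1.2,0,0,0],
    [0,0,1.2,0,0,0],
    [0,0,1.2,0,0,0],
    [0,0,1.2,0,0,0]
  ]
}}

```text
clock: 45.38
position: [0.4324, 0.4242, 0.021]
ee_rot: [0.732, 0.681, 0.003, 0.004]
ft_force: [-5.5, -6.8, 17.3]
grip_width: 0.0
```

>>> {"fn": "step_arm", "kwargs": {
  "motion": [
    [0,0,-5,0,0,0],
    [0,0,-10,0,0,0],
    [0,0,-15,0,0,0],
    [0,0,-30,0,0,0],
    [0,0,-50,0,0,0],
    [0,0,-50,0,0,0],
    [0,-40,0,0,0,0],
    [0,-40,0,0,0,0],
    [0,0,0,0,0,0],
    [0,0,0,0,0,0]
  ]
}}

```text
clock: 46.62
position: [0.3478, 0.4301, 0.1891]
ee_rot: [0.732, 0.682, 0.004, 0.004]
ft_force: [-0.2, -0.5, 0.4]
grip_width: 0.003
```

Run:
```python
from h import *
plan()
t0=manip.camera('top');s0=manip.camera('side');cv2.imwrite('pics/top10.png',t0);cv2.imwrite('pics/side10.png',s0)
crop(s0,110,200,180,184,4,'pics/s10.png')
cv2.imwrite('pics/t10.png',cv2.resize(t0,(800,600),interpolation=cv2.INTER_CUBIC))
a=cv2.resize(np.uint8(255*(t0[182:212,146:176]/255.)**.45),None,fx=16,fy=16,interpolation=cv2.INTER_CUBIC);cv2.imwrite('pics/dt10.png',a)
```

```text
now [347.8 430.1 189.1] psi 85.9 t 46.62 F [-0.2 -0.5  0.4] g 0.2
0 []
```

View pics/s10.png

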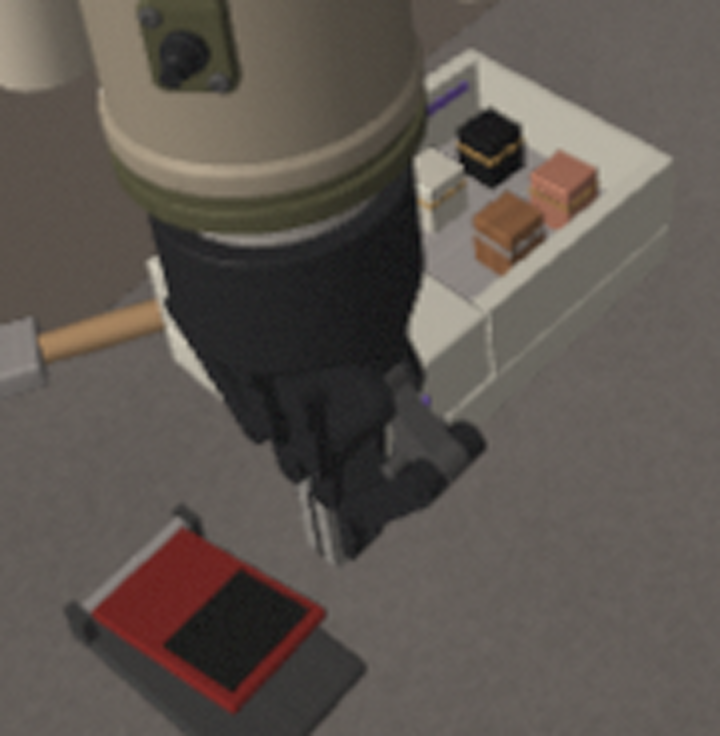

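View pics/t10.png

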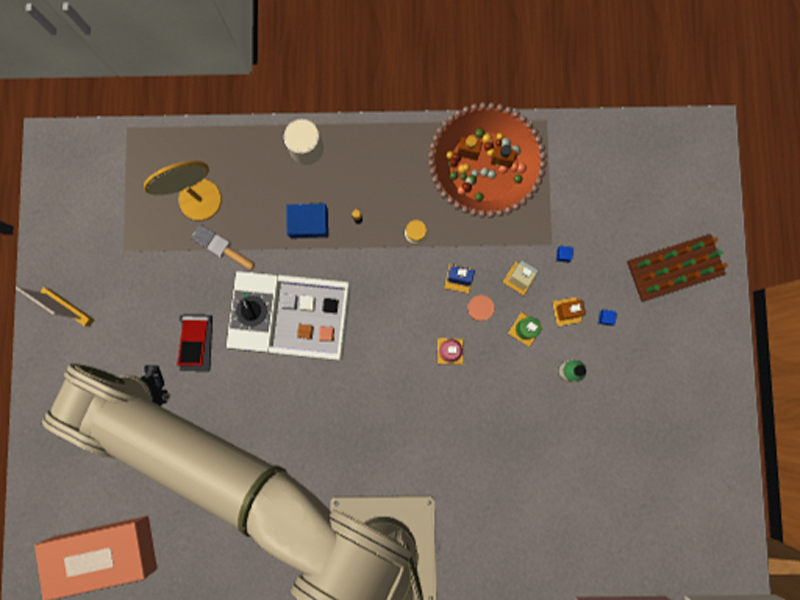

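View pics/dt10.png

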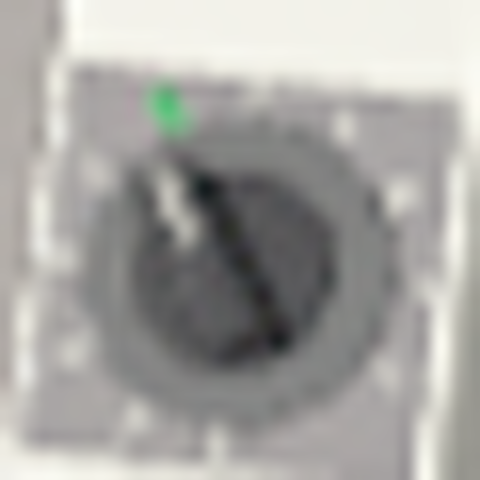

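Run:
```python
from h import *
s=cv2.imread('pics/side9.png');s=np.uint8(255*(s/255.)**.45)
b=cv2.resize(s[240:290,160:210],None,fx=12,fy=12,interpolation=cv2.INTER_CUBIC)
for a,col in((24.7,(0,255,0)),(33,(0,0,255))):
    R=Rot.from_euler('z',a,degrees=True)
    q=[(proj('side',np.array([.5285,.280,.124])+R.apply([x,y,0]))+.5-[160,240])*12-.5 for x,y in((.021,.007),(.021,-.007),(-.021,-.007),(-.021,.007))]
    cv2.polylines(b,[np.int32(q)],True,col,1)
cv2.imwrite('pics/chk.png',b)
```

```text
(no output)
```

View pics/chk.png

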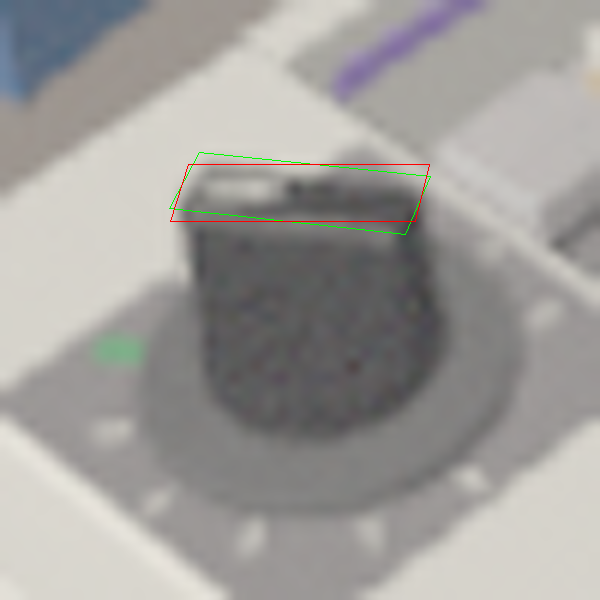

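Run:
```python
from h import *
print(manip.hand_in())
```

```text
the job is handed in; nothing more can be done
None
```

I handed the job in at about 47 s; it reports no verdict, so what follows rests on my last pictures and readings.

**What I did:** Caps B, D, F and C came off their bottles, and with the loose rose-gold cap they stand side by side in the well. Bottle A was bare from the start. I turned the dial by its grip bar to the green mark. I then pressed the pedal to its stop, where the wrist read about 8 to 38 N, held it there for a little over a second and let it up.

**Last checks:**
- **Caps:** all five are in the well.
- **Pedal:** the plate looks the same as it did before pressing, so it is back up.
- **Bystanders:** none looks moved in the last top picture compared with the first.
- **Gripper:** it is clear of everything, and the wrist force is near zero.

**One check disagreed:** the dial angle. The green mark is at 24.6° in world yaw, and the dial passes between about 16.5° and 32.6°.

| Reading | Yaw |
|---|---|
| Gripper when it let go | 24.7° |
| Pointer, top view | 21.7° |
| Bar edge, top view | 27.3° |
| Bar edge, side view | 23.4° |
| Short pointer stripe, side view | 33° |

I judged the 33° reading to be pixel noise. An overlay of the bar in the side view gave about 27 to 28° by eye, and I took the dial as set.

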